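Store printing blocks in two layers with a separator

ROBOT

A 7-joint arm with a two-finger parallel gripper is mounted at the origin on the work surface. World frame = base frame: x ahead of the robot, y to its left, z up, the work surface at z = 0. Lengths are in m, angles in rad, forces in N, time in s.
With the tool pointing down it reaches from about 0.425 to 0.925 m from the base axis. Payload 6.8 kg.
Tool frame: the origin (TCP) lies on the centre line of the jaws, within the pads' length; the fingertips stand 25 mm ahead of it and the grasp point (between the pads) lies 6 mm ahead of it; z points along the fingers, y is the line along which they close (so a half turn about z gives the same grasp; the last joint's range is limited). The gripper opens to 85 mm and grips with 20 to 120 N. Pads are 22 mm wide; open, the fingers measure 114 mm over their backs; the gripper's body (76 mm by 85 mm) begins 54 mm behind the grasp point. The pads swing forward as they close: fully open they stand 13 mm farther back than shut.
Start: joints at [-1.371, 0.477, 0.022, 1.555, -0.011, 1.109, -0.083], TCP at [0.204, 0.643, 0.256] pointing down, gripper open.
Joint ranges: [-2.96, 2.96], [-0.34, 2.1], [-1.41, 1.46], [0.24, 2.44], [-1.37, 4.51], [0.17, 1.92], [-2.96, 2.96]. Speed limits (rad/s): [2.39, 2.39, 3.14, 3.14, 3.14, 3.14, 3.14].

INTERFACE

Orientations are given as a rotation vector (axis times angle).
In Python, from bench import status, imaging, workorder gives the robot as it stands.
- The arm moves only by the tool send_rows, never from a script. Its argument "steps" is a list of rows, each an object of numbers: "dx", "dy", "dz": the shift along the tool's x, y, z in cm; "yaw": the turn about the tool's z in degrees; "gripper": the opening, from 0 (shut) to 1 (fully open). A call has 1 to 5 rows; each row is the pose to reach, as a shift and turn from the pose commanded when the call began, along the tool's axes at that moment; what a row does not reach only later rows make up. A row lasts 1/8 s, in which the tool goes at most 62.5 mm and 10.7 degrees, less where a joint would pass 70% of its speed; a pose out of reach is approached as far as the arm can. A call with a gripper value outside its range is refused whole. The fingers move at their own pace and stop on an object; "force" is the grip in N (left out, the last holds). Time passes only in rows, so rows that repeat a pose let the fingers close. It gives the time, the measured TCP pose, the force, the opening and the grip force at its end, in the units of the state.
- status.get_obs(): the state, without advancing time (a new reading comes with each control period).
- imaging.grab_frame(name): name is "scene" or "top" or "wrist"; returns a dict with "color" (420x560x3 uint8, red, green, blue), "depth" (420x560 float32, m along the optical axis (not along the pixel's ray), 0 where there is no reading), "K" (3x3 intrinsics, pixels), "R" (3x3) and "t" (3): a world point X has camera coordinates R X + t. Camera axes: x right, y down, z forward; pixel columns grow to the right and rows downward; lengths in m; the calibration is good to about 2 mm. A picture is of the moment at which its call begins.
- workorder.hand_in(): hands the job in; it is judged then, once.
The state is a dict: "clock": time; "joints": joint angles; "qvel": joint speeds; "tau": joint torques, N m; "tcp_pos": TCP position; "orientation": TCP orientation; "contact_force": force on the tool from outside, world axes, zero at the start; "moment": the same for the moment, N m; "grip_width": finger opening in m; "gripper_force": force on a finger pad.
Only numpy, scipy, OpenCV 4.12 (cv2) and the standard library are available. Lean on these libraries where they do the work, as an engineer would, in place of code of your own. Each camera call takes 0.05 s, during which the arm holds its last target. There are 200 camera calls.

TASK

First tip the indigo printing block that stands on end over onto its plain back, so that its carved face looks up. Next lay the white separator sheet flat and square over both red blocks in the tray, and then set the two indigo blocks on the sheet in a row, one above each red block, carved faces up and in line with the sheet. Set the things down rather than dropping them, leave the red blocks where they lie and do not disturb the other things on the table.

Things in the scene. Friction and masses are not known exactly. Their poses are not given: they have to be found in the camera images.
- tray: shallow wooden storage tray, fixed to the table, 240 mm (its x) x 150 mm (its y); plywood floor 8 mm thick, rim 8 mm wide and 20 mm high above the table. Origin: centre of its underside, on the table; x runs along the row of red blocks, z up.
- red_a: wooden printing block 86 (x) x 56 (y) x 40 mm (z), about 140 g, red flower carving; lies in the tray carved face up, about 51 mm from the tray's centre along the tray's +x, its long side along the tray's x. The carving's flat top is 48 mm above the table. Origin: centre of the plain back; z points out through the carved face.
- red_b: wooden printing block 86 (x) x 56 (y) x 40 mm (z), about 140 g, same as red_a but about 51 mm from the tray's centre along the tray's -x. Origin: centre of the plain back; z points out through the carved face.
- separator: white hard sheet, 198 mm (its x) x 62 mm (its y) x 6 mm thick, about 55 g, lying flat on the bare table. Origin: centre of its underside; z up. Can be taken across its 62 mm width. On the red blocks its underside is 48 mm above the table and it overhangs them by 3 to 5 mm.
- indigo_stood: wooden printing block 86 (x) x 56 (y) x 40 mm (z), about 140 g, indigo leaf carving; at the start it stands on a 56 x 40 mm end, x up, its carved face roughly towards the robot's right (-y). Pushed near the top on its carved face, it tips over onto its back. Origin: centre of the plain back; z points out through the carved face.
- indigo_flat: wooden printing block 86 (x) x 56 (y) x 40 mm (z), about 140 g, indigo leaf carving; at the start it lies on the table, carved face up. Origin: centre of the plain back; z points out through the carved face.
- paint_jar: bystander, to be left alone: closed jar of indigo paint, 56 mm diameter, 75 mm tall. Origin: underside centre.
- brush_tin: bystander, to be left alone: aluminium tin 68 mm diameter, 85 mm tall, with brushes standing in it to 170 mm. Origin: underside centre.
- tape_roll: bystander, to be left alone: roll of tan tape lying flat, 90 mm diameter, 25 mm high. Origin: underside centre.
- thread_cone: bystander, to be left alone: teal cone of thread, 64 mm diameter, 92 mm tall. Origin: underside centre.
- brayer: bystander, to be left alone: rubber hand roller with a wooden handle, lying, 180 mm long, 92 mm wide, 36 mm high. Origin: underside, midway between roller and handle.
- swatch_box: bystander, to be left alone: cardboard box 120 x 90 x 50 mm with upright colour cards to 75 mm. Origin: underside centre.
There are look-alikes about, which are no part of the job. What is shaped like the indigo_flat but green or turquoise is not meant. There is more than one size of the separator; the one meant has the size given above.

How it is judged:
By the outcome, as a careful person would: the job done as asked, in the order asked, and still so for the second after the job is handed in, with the robot touching nothing.
It also fails if it takes over 72 s, if anything falls off the work surface, if the arm or the gripper's body presses on something with over 40 N, if the wrist force passes 120 N, or if a joint passes its speed limit or range.

## Working session

There is one attempt and no reset: what is moved stays moved. The work goes in short steps, Python scripts to look and compute and a tool call to move; the robot and the scene stay as the last step left them, time stands still between calls to the robot, and variables do not carry over. Pictures are saved under pics/ and viewed, at most 10 in all, crops included, and the job is handed in when it is done.

Besides the shell and the picture viewer there is one more tool, called after ">>>" by a JSON object that holds its "fn" and its "kwargs", one argument or row to a line. send_rows: Moves the arm, as the interface text tells. Its arguments: {"type":"object","properties":{"steps":{"type":"array"},"force":{"type":"number"}},"required":["steps"]}

```bash
mkdir -p pics; ls; python3 - <<'E'
from bench import status, imaging
import cv2,numpy as np
o=status.get_obs()
for k,v in o.items(): print(k,np.round(v,4))
for n in("top","scene"):
    f=imaging.grab_frame(n); np.savez("f_"+n,**f)
    cv2.imwrite(f"pics/{n}0.png",f["color"][:,:,::-1]); print(n,f["K"],f["R"],f["t"])
E
```

```text
pics
clock 0.0
joints [-1.3711  0.4778  0.0224  1.5565 -0.0115  1.1093 -0.0831]
qvel [ 0.0003 -0.0002 -0.0006  0.002   0.0005 -0.0006  0.0005]
tau [ 7.00000e-04 -5.96437e+01  1.60760e+00 -2.81201e+01  1.23000e-02
  9.30000e-03 -0.00000e+00]
tcp_pos [0.2044 0.6427 0.2553]
orientation [-4.8160e-01 -3.1043e+00  2.9000e-03]
contact_force [ 0.6013 -0.4485 -1.2376]
moment [ 0.0145 -0.006   0.0224]
gripper_force 0.0
grip_width 0.0854
top [[391.91885367   0.         278.91132815]
 [  0.         391.91885367 214.45328668]
 [  0.           0.           1.        ]] [[-0.02871587 -0.99942278 -0.01815208]
 [-0.99754187  0.0298136  -0.06341418]
 [ 0.06391875  0.01628647 -0.9978222 ]] [-0.02749643  0.54252702  1.11246176]
scene [[459.81776867   0.         279.78704377]
 [  0.         459.81776867 217.05140079]
 [  0.           0.           1.        ]] [[-0.59038585  0.80711843  0.00209408]
 [ 0.5916444   0.43453414 -0.67907068]
 [-0.54900041 -0.39967477 -0.73406991]] [ 0.3606863  -0.24180182  1.39814375]
```

View pics/top0.png

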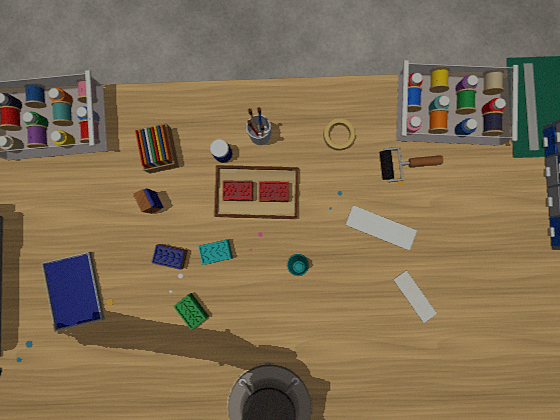

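View pics/scene0.png

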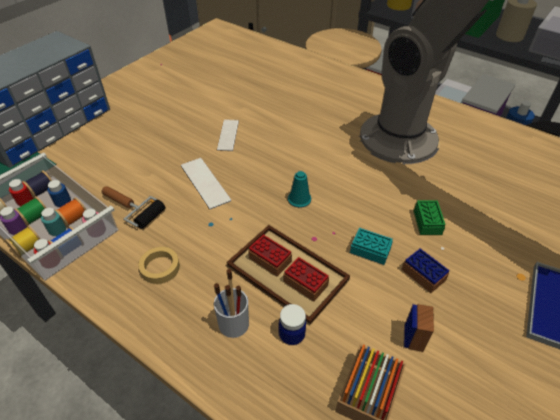

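The top view (image up = +x, left = +y) shows indigo_stood at (148,200), indigo_flat at (170,256), the tray with the red blocks at (257,192) and the larger white sheet at (381,227). A smaller sheet lies at (415,297), with turquoise and green look-alikes at (216,251) and (191,310). The scene view confirms that the upright block's blue face looks towards -y.

```bash
cat > h.py <<'E'
import numpy as np,cv2
from bench import status, imaging
from scipy.spatial.transform import Rotation as Ro
def cast(f,uv,z):
    uv=np.atleast_2d(uv).astype(float)
    d=np.c_[uv,np.ones(len(uv))]@np.linalg.inv(f["K"]).T@f["R"]
    c=-f["R"].T@f["t"]
    return c+d*((z-c[2])/d[:,2])[:,None]
def world(f):
    h,w=f["depth"].shape; u,v=np.meshgrid(np.arange(w),np.arange(h))
    p=np.stack([u,v,np.ones_like(u)],-1)*f["depth"][...,None]
    return ((p.reshape(-1,3)@np.linalg.inv(f["K"]*1.).T-f["t"])@f["R"]).reshape(h,w,3)
def blobs(f,mask,z,amin=60):
    """contours of a mask -> metric min-area rectangles at height z"""
    hgt=world(f)[...,2]
    cs,_=cv2.findContours(mask.astype(np.uint8),cv2.RETR_EXTERNAL,cv2.CHAIN_APPROX_NONE)
    out=[]
    for c in cs:
        if cv2.contourArea(c)<amin: continue
        p=cast(f,c[:,0],z)[:,:2]
        (cx,cy),(a,b),t=cv2.minAreaRect((p*1000).astype(np.float32))
        if a<b: a,b,t=b,a,t+90
        m=np.zeros(mask.shape,np.uint8); cv2.drawContours(m,[c],-1,1,-1)
        out.append((c[:,0].mean(0).round(),np.round([cx,cy],1),np.round([a,b],1),round((t+90)%180-90,1),np.round(np.percentile(hgt[m>0],[10,50,90])*1000)))
    return out
def hsv(f): return cv2.cvtColor(f["color"],cv2.COLOR_RGB2HSV)
def rng(f,lo,hi): return cv2.morphologyEx(cv2.inRange(hsv(f),lo,hi),cv2.MORPH_CLOSE,np.ones((3,3)))
E
python3 - <<'E'
from h import *
f=dict(np.load("f_top.npz"))
H=hsv(f)
for u,v in[(381,227),(170,256),(237,190),(143,203),(152,196),(200,250),(330,220),(217,180)]: print((u,v),H[v,u],world(f)[v,u].round(3))
print("white");[print(*b) for b in blobs(f,rng(f,(0,0,140),(180,45,255)),.006) if 330<b[0][0]<470 and b[0][1]>180]
print("blue");[print(*b) for b in blobs(f,rng(f,(112,90,30),(135,255,255)),.04)]
print("red");[print(*b) for b in blobs(f,rng(f,(0,150,100),(6,255,255))|rng(f,(172,130,90),(180,255,255)),.048) if 200<b[0][0]<310]
W=world(f)
m=(W[...,2]>.07)&(W[...,2]<.1); print("tall");[print(*b) for b in blobs(f,m,.086)]
m=(W[...,2]>.03)&(W[...,2]<.06); print("mid");[print(*b) for b in blobs(f,m,.042)]
E
```

```text
(381, 227) [ 30  12 170] [ 0.497 -0.336  0.009]
(170, 256) [117 108  83] [0.432 0.268 0.034]
(237, 190) [  2 129 115] [0.613 0.073 0.044]
(143, 203) [ 12 154 114] [0.58  0.326 0.083]
(152, 196) [127 165  48] [0.603 0.314 0.047]
(200, 250) [ 89 219  98] [0.446 0.183 0.033]
(330, 220) [ 17 123 158] [ 0.522 -0.192  0.   ]
(217, 180) [  6 148  69] [0.647 0.133 0.019]
white
[415. 296.] [ 297.1 -424.1] [147.5  47.1] 32.8 [1. 4. 7.]
[381. 227.] [ 496.5 -336.5] [198.7  60.9] 66.4 [3. 6. 9.]
blue
[ 72. 291.] [341.7 545.9] [185.9 126.1] 11.5 [ 9. 12. 15.]
[168. 256.] [430.8 273. ] [81.5 51.6] 76.1 [32. 37. 42.]
[153. 198.] [597.4 313.9] [70.  29.2] 25.8 [11. 57. 84.]
[224. 156.] [713.2 108.8] [52.8 33.7] -62.1 [16. 41. 49.]
[550. 142.] [ 720.7 -814.4] [71.6 32.3] -1.0 [15. 41. 54.]
[493. 121.] [ 787.5 -659.2] [46.2 45.3] -1.9 [44. 51. 55.]
red
[273. 191.] [607.5 -30.5] [81.8 48.2] 88.2 [40. 44. 49.]
[237. 190.] [613.5  72.3] [79.5 48.3] 88.2 [40. 45. 49.]
tall
[270. 400.] [45.6 -5.8] [129.7  53.8] 82.0 [73. 85. 97.]
[298. 266.] [397.2 -91.7] [32.2 32. ] 88.4 [79. 86. 93.]
[144. 200.] [588.5 32
[... 921 characters left out ...]
] [ 772.3 -579. ] [46.1 42.6] -59.8 [37. 52. 57.]
[412. 124.] [ 786.  -432.1] [46.5 39.6] -2.8 [43. 54. 57.]
[ 83. 128.] [806.2 514.2] [81.  28.5] 4.9 [45. 53. 56.]
[ 35. 129.] [809.1 653.8] [108.9  58.5] 7.5 [36. 50. 56.]
[438. 114.] [ 815.  -504.9] [106.1  53.4] -5.4 [37. 50. 56.]
[  8. 112.] [865.5 730.9] [106.4  52.9] 1.0 [35. 50. 56.]
[ 60. 106.] [875.7 581. ] [106.7  58.6] 6.7 [36. 50. 56.]
[46. 90.] [911.9 632.2] [250.2  64. ] -86.6 [36. 50. 56.]
[ 69. 136.] [775.2 564.9] [352.1 175.3] -50.8 [34. 45. 56.]
[413.  91.] [ 881.9 -439.8] [105.   39.8] -3.0 [44. 52. 56.]
[433. 125.] [ 772.7 -500.6] [361.3 171.1] 52.6 [33. 43. 55.]
[472.  91.] [ 847.8 -562.9] [288.6 191. ] 85.6 [34. 49. 56.]
```

```bash
cat >> h.py <<'E'
def plan(wps,step=290,turn=50):
    """wps: (x,y,z mm, azimuth deg of tool y, half turns free). Print one call per line: dx dy dz [cm] yaw [deg]"""
    o=status.get_obs(); p=np.array(o["tcp_pos"])*1000; R=Ro.from_rotvec(o["orientation"]).as_matrix()
    az=np.degrees(np.arctan2(R[1,1],R[0,1])); print("at",p.round(1),"az",az.round(1),"tilt z",R[:,2].round(3),"J",np.round(o["joints"],2),"w",round(o["grip_width"],4),"t",round(o["clock"],2))
    for x,y,z,a in wps:
        d=np.array([x,y,z])-p; da=(a-az+180)%360-180
        if abs(da)>100: da-=np.sign(da)*180
        n=int(max(np.ceil(np.linalg.norm(d)/step),np.ceil(abs(da)/turn),1))
        for _ in range(n):
            c,s=np.cos(np.radians(az)),np.sin(np.radians(az))
            ty=np.array([c,s,0]); tz=np.array([0,0,-1.]); tx=np.cross(ty,tz)
            q=d/n; print("dx %.2f dy %.2f dz %.2f yaw %.1f"%(q@tx/10,q@ty/10,q@tz/10,-da/n)); az+=da/n
        p=p+d
E
python3 - <<'E'
from h import *
plan([(611,277.5,250,26),(611,277.5,95,26),(584,333,95,26)])
E
```

```text
at [204.4 642.8 255.4] az 72.4 tilt z [-0.    -0.002 -1.   ] J [-1.37  0.48  0.02  1.56 -0.01  1.11 -0.08] w 0.0854 t 0.1
dx -24.91 dy -11.25 dz 0.27 yaw 23.2
dx -27.33 dy -0.53 dz 0.27 yaw 23.2
dx 0.00 dy 0.00 dz 15.50 yaw -0.0
dx 6.17 dy 0.01 dz 0.00 yaw -0.0
```

>>> {"fn": "send_rows", "kwargs": {
  "steps": [
    {"dx": -5, "dy": -2.2, "yaw": 5, "gripper": 0.2},
    {"dx": -10, "dy": -4.5, "yaw": 10, "gripper": 0.2},
    {"dx": -15, "dy": -6.7, "yaw": 15, "gripper": 0.2},
    {"dx": -20, "dy": -9, "yaw": 20, "gripper": 0.2},
    {"dx": -24.9, "dy": -11.3, "dz": 0.3, "yaw": 23.2, "gripper": 0.2}
  ]
}}

```text
validation failed for argument at $.st...
```

>>> {"fn": "send_rows", "kwargs": {
  "steps": [
    {"dx": -5.5, "yaw": 5},
    {"dx": -11, "yaw": 10},
    {"dx": -16.5, "yaw": 15},
    {"dx": -22, "yaw": 20},
    {"dx": -27.3, "dy": -0.5, "dz": 0.3, "yaw": 23.2}
  ]
}}

```text
validation failed for argument at $.st...
```

```bash
python3 - <<'E'
from h import *
plan([(611,277.5,95,26)])
f=imaging.grab_frame("wrist"); np.savez("f_w1",**f); cv2.imwrite("pics/w1.png",f["color"][:,:,::-1])
W=world(f);m=(W[...,2]>.078)&(W[...,2]<.095)&(W[...,0]<.66); [print(*b) for b in blobs(f,m,.086)]
m=(W[...,2]>.03)&(W[...,2]<.06); [print(*b) for b in blobs(f,m,.042)]
E
```

```text
at [204.4 642.8 255.4] az 72.4 tilt z [-0.    -0.002 -1.   ] J [-1.37  0.48  0.02  1.56 -0.01  1.11 -0.08] w 0.0854 t 0.1
dx -24.91 dy -11.25 dz 8.02 yaw 23.2
dx -27.33 dy -0.53 dz 8.02 yaw 23.2
[539. 123.] [205.5 838.7] [24.3 15.2] -0.4 [79. 83. 84.]
[482. 166.] [275.2 802.1] [282.2  91.6] -18.0 [33. 46. 57.]
```

>>> {"fn": "send_rows", "kwargs": {
  "steps": [
    {"dx": -5.0, "dy": -2.2, "dz": 0.0, "yaw": 5.0, "gripper": 0.2},
    {"dx": -10.0, "dy": -4.5, "dz": 0.0, "yaw": 10.0, "gripper": 0.2},
    {"dx": -15.0, "dy": -6.7, "dz": 0.0, "yaw": 15.0, "gripper": 0.2},
    {"dx": -20.0, "dy": -9.0, "dz": 0.0, "yaw": 20.0, "gripper": 0.2},
    {"dx": -24.9, "dy": -11.3, "dz": 0.3, "yaw": 23.2, "gripper": 0.2}
  ]
}}

```text
clock: 0.78
tcp_pos: [0.4088, 0.4588, 0.2534]
orientation: [1.099, 2.943, 0.001]
contact_force: [0.4, 1.2, 0.1]
grip_width: 0.0174
gripper_force: 0.0
```

>>> {"fn": "send_rows", "kwargs": {
  "steps": [
    {"dx": -5.5, "dy": 0.0, "dz": 0.0, "yaw": 5.0, "gripper": 0.2},
    {"dx": -11.0, "dy": 0.0, "dz": 0.0, "yaw": 10.0, "gripper": 0.2},
    {"dx": -16.5, "dy": 0.0, "dz": 0.0, "yaw": 15.0, "gripper": 0.2},
    {"dx": -22.0, "dy": -0.3, "dz": 0.0, "yaw": 20.0, "gripper": 0.2},
    {"dx": -27.3, "dy": -0.5, "dz": 0.3, "yaw": 23.2, "gripper": 0.2}
  ]
}}

```text
clock: 1.4
tcp_pos: [0.612, 0.2765, 0.2503]
orientation: [1.668, 2.662, 0.0]
contact_force: [-0.2, 0.6, 0.4]
grip_width: 0.0169
gripper_force: 0.0
```

```bash
python3 - <<'E'
from h import *
plan([(611,277.5,95,26)])
f=imaging.grab_frame("wrist"); np.savez("f_w1",**f); cv2.imwrite("pics/w1.png",f["color"][:,:,::-1])
W=world(f);m=(W[...,2]>.078)&(W[...,2]<.095)&(W[...,0]<.66); [print(*b) for b in blobs(f,m,.086)]
m=(W[...,2]>.03)&(W[...,2]<.06); [print(*b) for b in blobs(f,m,.042)]
E
```

```text
at [612.  276.5 250.3] az 25.8 tilt z [ 0.  0. -1.] J [-0.75  0.49  0.33  1.59 -0.17  1.09  0.08] w 0.0169 t 1.4
dx 0.13 dy -0.05 dz 15.53 yaw -0.2
[293. 130.] [591.5 325.5] [55.8 39.8] 24.5 [85. 87. 88.]
[308. 362.] [710.9 118.5] [46.4 22.1] -57.8 [34. 47. 54.]
[205. 319.] [595.3 118.2] [15.8 12.9] 88.9 [31. 37. 41.]
[ 68. 231.] [445.2 147.4] [87.9 59. ] -78.7 [34. 39. 41.]
[440. 209.] [747.2 304.9] [129.6  93.8] 10.7 [30. 48. 57.]
[103.  97.] [435.9 276.4] [85.7 57.5] 75.9 [34. 39. 42.]
[552.  44.] [747.4 473.4] [43.8 20. ] -52.6 [32. 40. 52.]
```

View pics/w1.png

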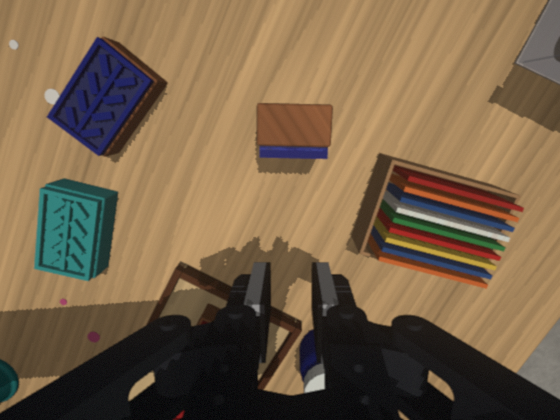

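The wrist view shows the upright block's brown top end at (295,125) with the blue face towards the gripper at (295,152). The fingers are lined up with that face. Next I go down and push.

>>> {"fn": "send_rows", "kwargs": {
  "steps": [
    {"dx": 0.0, "dy": 0.0, "dz": 5.0, "yaw": 0.0, "gripper": 0.2},
    {"dx": 0.0, "dy": 0.0, "dz": 10.0, "yaw": 0.5, "gripper": 0.2},
    {"dx": 0.0, "dy": 0.0, "dz": 15.4, "yaw": 1.0, "gripper": 0.2},
    {"dx": 0.8, "dy": 0.0, "dz": 15.4, "yaw": 1.0, "gripper": 0.2},
    {"dx": 1.4, "dy": 0.0, "dz": 15.4, "yaw": 1.0, "gripper": 0.2}
  ]
}}

```text
clock: 2.08
tcp_pos: [0.6053, 0.2918, 0.0981]
orientation: [1.687, 2.649, 0.003]
contact_force: [0.2, 0.9, 0.9]
grip_width: 0.0171
gripper_force: 0.0
```

>>> {"fn": "send_rows", "kwargs": {
  "steps": [
    {"dx": 0.5, "dy": 0.0, "dz": 0.0, "yaw": 0.0, "gripper": 0.2},
    {"dx": 1.0, "dy": 0.0, "dz": 0.0, "yaw": 0.0, "gripper": 0.2},
    {"dx": 1.5, "dy": 0.0, "dz": 0.0, "yaw": 0.0, "gripper": 0.2},
    {"dx": 2.0, "dy": 0.0, "dz": 0.0, "yaw": 0.0, "gripper": 0.2},
    {"dx": 2.5, "dy": 0.0, "dz": 0.0, "yaw": 0.0, "gripper": 0.2}
  ]
}}

```text
clock: 2.7
tcp_pos: [0.594, 0.3134, 0.0963]
orientation: [-1.689, -2.649, -0.0]
contact_force: [-0.1, 0.6, 1.0]
grip_width: 0.017
gripper_force: 0.1
```

```bash
python3 - <<'E'
from h import *
plan([(584,333,95,25)])
f=imaging.grab_frame("wrist"); cv2.imwrite("pics/w2.png",f["color"][:,:,::-1])
E
```

```text
at [594.  313.4  96.3] az 25.0 tilt z [-0.  0. -1.] J [-0.77  0.66  0.28  1.7  -0.24  0.82  0.05] w 0.017 t 2.7
dx 2.20 dy -0.08 dz 0.13 yaw -0.0
```

View pics/w2.png

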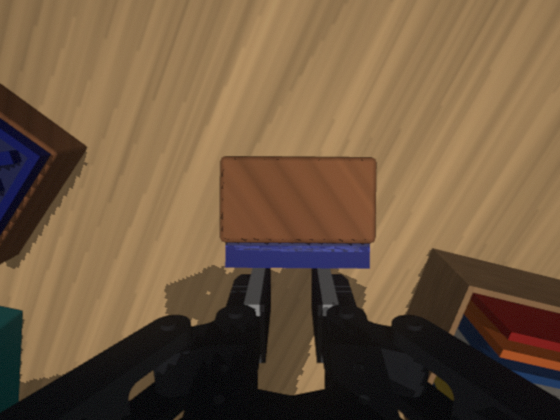

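The block is still upright, its top end at (298,198), with the fingertips at about (290,275) next to the blue face. I'll measure the remaining gap.

```bash
python3 - <<'E'
from h import *
for n in("wrist","top"):
    f=imaging.grab_frame(n);W=world(f);m=(W[...,2]>.078)&(W[...,2]<.095)&(W[...,0]<.66)&(W[...,1]>.2); [print(n,*b) for b in blobs(f,m,.086)]
print(status.get_obs()["contact_force"],status.get_obs()["tcp_pos"])
E
```

```text
wrist [295. 246.] [587.9 333.8] [70.4 57.4] -65.5 [84. 89. 92.]
[-0.02603815 -0.30544666 -0.7223588 ] [0.59383576 0.31356201 0.09613902]
```

```bash
python3 - <<'E'
from h import *
for n in("wrist","top"):
    f=imaging.grab_frame(n);W=world(f);H=hsv(f)
    if n=="wrist":
        P=W[165:235,230:368].reshape(-1,3); 
        c=P.mean(0); u,s,v=np.linalg.svd(P-c,full_matrices=False); print("normal",v[2].round(3),c.round(4))
        for r in(160,200,238,250,262,267): print(r,W[r,298].round(4))
    else:
        m=(W[...,2]>.06)&(W[...,2]<.1)&(abs(W[...,0]-.58)<.05)&(W[...,1]>.25)&(W[...,1]<.42);print(W[m].mean(0) if m.any() else None,m.sum())
        cv2.imwrite("pics/t2.png",cv2.resize(f["color"][130:270,60:260,::-1],None,fx=4,fy=4))
E
```

```text
normal [ 0.419 -0.901  0.111] [0.5802 0.3512 0.0883]
160 [0.5746 0.3629 0.0822]
200 [0.5802 0.3509 0.088 ]
238 [0.5855 0.3393 0.092 ]
250 [0.5876 0.335  0.0914]
262 [0.5892 0.3316 0.0933]
267 [0.59   0.3298 0.0932]
[0.57284042 0.32844848 0.08485031] 75
```

View pics/t2.png

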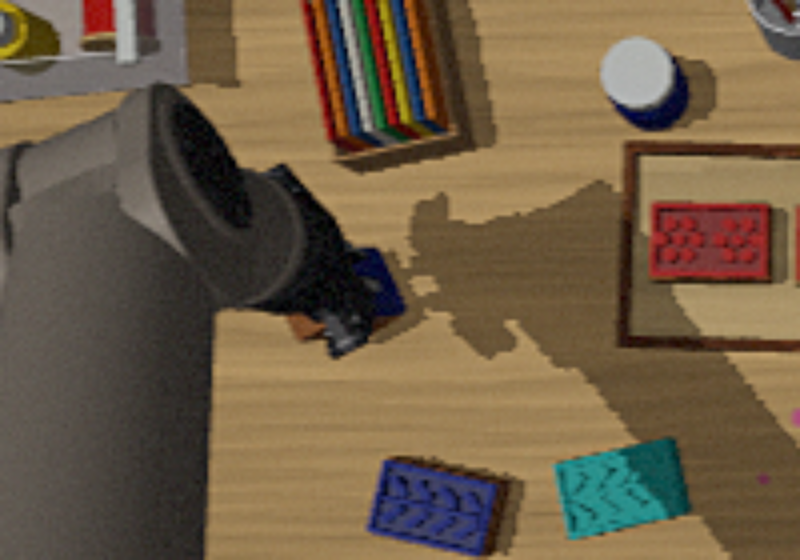

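The crop shows the block's blue face at about (375,290) behind the gripper. Depth says the block is tilted about 20°, just short of its balance point, so I push a little further.

>>> {"fn": "send_rows", "kwargs": {
  "steps": [
    {"dx": 0.3, "dy": 0.0, "dz": 0.0, "yaw": 0.0, "gripper": 0.2},
    {"dx": 0.6, "dy": 0.0, "dz": 0.0, "yaw": 0.0, "gripper": 0.2},
    {"dx": 1.0, "dy": 0.0, "dz": 0.0, "yaw": 0.0, "gripper": 0.2},
    {"dx": 1.4, "dy": 0.0, "dz": 0.0, "yaw": 0.0, "gripper": 0.2},
    {"dx": 1.8, "dy": 0.0, "dz": 0.0, "yaw": 0.0, "gripper": 0.2}
  ]
}}

```text
clock: 3.58
tcp_pos: [0.5863, 0.3299, 0.0963]
orientation: [-1.688, -2.649, -0.0]
contact_force: [-0.5, -0.0, 0.5]
grip_width: 0.0172
gripper_force: 0.0
```

>>> {"fn": "send_rows", "kwargs": {
  "steps": [
    {"dx": 0.3, "dy": 0.0, "dz": 0.0, "yaw": 0.0, "gripper": 0.2},
    {"dx": 0.3, "dy": 0.0, "dz": -3.0, "yaw": 0.0, "gripper": 0.2},
    {"dx": 0.0, "dy": 0.0, "dz": -8.0, "yaw": 0.0, "gripper": 0.2},
    {"dx": 0.0, "dy": 0.0, "dz": -14.0, "yaw": 0.0, "gripper": 0.2},
    {"dx": 0.0, "dy": 0.0, "dz": -16.0, "yaw": 0.0, "gripper": 0.2}
  ]
}}

```text
clock: 4.2
tcp_pos: [0.5883, 0.33, 0.2609]
orientation: [1.688, 2.646, 0.01]
contact_force: [0.6, 0.8, 0.3]
grip_width: 0.0169
gripper_force: 0.0
```

```bash
python3 - <<'E'
from h import *
f=imaging.grab_frame("wrist"); cv2.imwrite("pics/w3.png",f["color"][:,:,::-1]);W=world(f)
m=(W[...,2]>.02)&(W[...,2]<.06); [print(*b) for b in blobs(f,m,.04)]
plan([(490,-320,250,-24)])
E
```

```text
[313. 384.] [703.7 139.8] [31.4 20.4] 38.3 [22. 31. 40.]
[284. 372.] [663.9 133.8] [42.2 38.1] -3.0 [20. 21. 22.]
[ 84. 284.] [445.3 149.8] [95.4 62.3] -78.8 [30. 38. 41.]
[408. 250.] [746.4 305.3] [133.8  99.9] 10.5 [27. 44. 53.]
[113. 165.] [435.7 277.9] [90.5 58. ] 75.9 [32. 38. 41.]
[290. 118.] [564.8 383.8] [82.6 54.5] -65.2 [34. 37. 42.]
[540.  92.] [746.4 493.1] [106.9  48.4] -53.5 [23. 38. 55.]
at [588.5 330.3 261.8] az 24.9 tilt z [ 0.006  0.004 -1.   ] J [-0.84  0.48  0.34  1.57 -0.18  1.11 -0.02] w 0.0171 t 4.25
dx -18.27 dy -12.12 dz 0.39 yaw 16.3
dx -20.94 dy -6.50 dz 0.39 yaw 16.3
dx -21.92 dy -0.35 dz 0.39 yaw 16.3
```

View pics/w3.png

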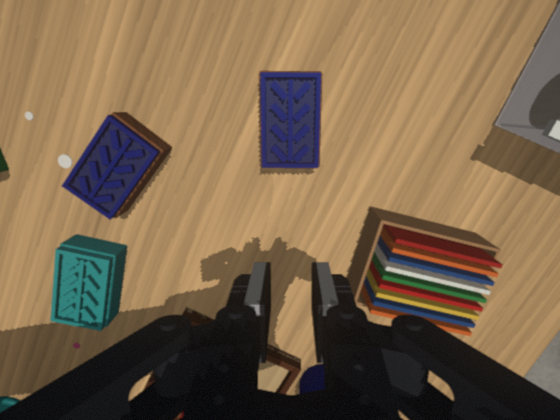

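The indigo block now lies on its back with the carving up at (290,120), centred near (565,384) mm. I go to the sheet by way of a look at the tray.

```bash
python3 - <<'E'
from h import *
plan([(605,-85,260,-3),(480,-380,260,-24)])
E
```

```text
at [588.5 330.3 261.8] az 24.9 tilt z [ 0.006  0.004 -1.   ] J [-0.84  0.48  0.34  1.57 -0.18  1.11 -0.02] w 0.0171 t 4.25
dx -19.17 dy -8.01 dz 0.09 yaw 14.0
dx -20.54 dy -3.14 dz 0.09 yaw 14.0
dx -15.06 dy -5.47 dz 0.00 yaw 10.5
dx -15.80 dy -2.63 dz 0.00 yaw 10.5
```

>>> {"fn": "send_rows", "kwargs": {
  "steps": [
    {"dx": -4.0, "dy": -1.6, "dz": 0.0, "yaw": 3.0, "gripper": 0.95},
    {"dx": -9.0, "dy": -3.6, "dz": 0.0, "yaw": 7.0, "gripper": 0.95},
    {"dx": -14.0, "dy": -5.6, "dz": 0.0, "yaw": 10.0, "gripper": 0.95},
    {"dx": -19.2, "dy": -8.0, "dz": 0.0, "yaw": 14.0, "gripper": 0.95}
  ]
}}

```text
clock: 4.75
tcp_pos: [0.5942, 0.1202, 0.2546]
orientation: [-2.0, -2.421, 0.003]
contact_force: [0.1, -1.4, -0.1]
grip_width: 0.0808
gripper_force: 0.0
```

>>> {"fn": "send_rows", "kwargs": {
  "steps": [
    {"dx": -5.5, "dy": -1.0, "dz": 0.0, "yaw": 4.0, "gripper": 0.95},
    {"dx": -11.0, "dy": -2.0, "dz": 0.0, "yaw": 8.0, "gripper": 0.95},
    {"dx": -16.5, "dy": -2.8, "dz": 0.0, "yaw": 12.0, "gripper": 0.95},
    {"dx": -20.5, "dy": -3.1, "dz": 0.1, "yaw": 14.0, "gripper": 0.95},
    {"dx": -20.5, "dy": -3.1, "dz": 0.1, "yaw": 14.0, "gripper": 0.95}
  ]
}}

```text
clock: 5.38
tcp_pos: [0.6023, -0.09, 0.2539]
orientation: [-2.287, -2.154, 0.005]
contact_force: [0.7, 0.1, -0.0]
grip_width: 0.0809
gripper_force: 0.0
```

```bash
python3 - <<'E'
from h import *
f=imaging.grab_frame("wrist"); np.savez("f_w4",**f); cv2.imwrite("pics/w4.png",f["color"][:,:,::-1]);W=world(f)
m=(W[...,2]>.036)&(W[...,2]<.06); [print(*b) for b in blobs(f,m,.048)]
print("red");[print(*b) for b in blobs(f,rng(f,(0,150,60),(8,255,255))|rng(f,(172,130,60),(180,255,255)),.048,800)]
plan([(480,-380,260,-24)])
E
```

```text
[ 76. 198.] [409.4 -88.3] [45.4 37.7] -71.1 [39. 48. 58.]
[529.  86.] [803.8 -15.4] [25.8 12.4] 45.2 [39. 49. 58.]
[295. 115.] [609.6 -28.9] [83.4 54.3] 87.7 [42. 44. 50.]
[520.  62.] [794.5   3.3] [19.   5.2] 3.3 [39. 49. 58.]
[546.  50.] [813.9  11.6] [16.6 10.6] 8.0 [39. 49. 58.]
[512.  46.] [787.   16.2] [27.8 12.1] -11.5 [39. 49. 58.]
[478.  63.] [762.3   3.5] [63.8 30.8] -81.5 [38. 49. 58.]
[525.  20.] [794.9  34.2] [23.5  9.2] -3.5 [39. 49. 58.]
[295.  21.] [614.   44.6] [54.1 30.9] -2.5 [40. 47. 50.]
red
[295. 115.] [609.8 -29.2] [82.7 52.7] 87.9 [42. 45. 50.]
[296.  19.] [614.3  46. ] [52.6 27. ] -3.5 [43. 49. 50.]
at [602.7 -87.  253.8] az -3.2 tilt z [-0.002 -0.001 -1.   ] J [-0.37  0.41  0.55  1.75 -0.24  1.05  0.2 ] w 0.0811 t 5.42
dx -14.97 dy -5.30 dz -0.31 yaw 10.4
dx -15.68 dy -2.52 dz -0.31 yaw 10.4
```

View pics/w4.png

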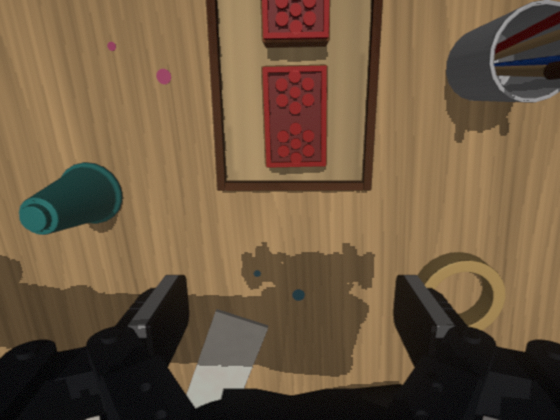

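The tray with red_a at (295,115) and red_b's near end at (295,15) is clear, and both views agree to 2–3 mm. Now on to the sheet.

>>> {"fn": "send_rows", "kwargs": {
  "steps": [
    {"dx": -4.0, "dy": -1.5, "dz": 0.0, "yaw": 3.0, "gripper": 0.95},
    {"dx": -9.0, "dy": -3.0, "dz": 0.0, "yaw": 6.0, "gripper": 0.95},
    {"dx": -13.0, "dy": -4.5, "dz": 0.0, "yaw": 9.0, "gripper": 0.95},
    {"dx": -16.0, "dy": -6.0, "dz": 0.0, "yaw": 10.4, "gripper": 0.95}
  ]
}}

```text
clock: 5.92
tcp_pos: [0.5346, -0.2418, 0.2543]
orientation: [-2.465, -1.946, 0.001]
contact_force: [-0.3, -0.5, -0.4]
grip_width: 0.0809
gripper_force: 0.0
```

>>> {"fn": "send_rows", "kwargs": {
  "steps": [
    {"dx": -5.0, "dy": -1.0, "dz": 0.0, "yaw": 3.0, "gripper": 0.95},
    {"dx": -10.0, "dy": -2.0, "dz": 0.0, "yaw": 6.0, "gripper": 0.95},
    {"dx": -15.0, "dy": -3.0, "dz": 0.0, "yaw": 9.0, "gripper": 0.95},
    {"dx": -17.0, "dy": -3.4, "dz": 0.0, "yaw": 10.4, "gripper": 0.95},
    {"dx": -17.0, "dy": -3.4, "dz": 0.0, "yaw": 10.4, "gripper": 0.95}
  ]
}}

```text
clock: 6.55
tcp_pos: [0.4626, -0.3992, 0.2546]
orientation: [-2.632, -1.714, 0.001]
contact_force: [-0.5, 0.0, 0.8]
grip_width: 0.0809
gripper_force: 0.0
```

```bash
python3 - <<'E'
from h import *
f=imaging.grab_frame("wrist"); np.savez("f_w5",**f); cv2.imwrite("pics/w5.png",f["color"][:,:,::-1])
[print(*b) for b in blobs(f,rng(f,(0,0,110),(180,45,255)),.006,1000)]
plan([(496.5,-336.5,100,-24),(496.5,-336.5,32,-24)])
E
```

```text
[298. 101.] [ 496.5 -340.6] [188.1  62.1] 66.4 [6. 7. 8.]
at [ 463.7 -397.8  254.5] az -23.7 tilt z [-0.     0.002 -1.   ] J [ 0.09  0.44  0.7   1.75 -0.32  1.07  0.49] w 0.0812 t 6.6
dx 6.94 dy 0.54 dz 15.45 yaw 0.3
dx 0.00 dy 0.00 dz 6.80 yaw -0.0
```

View pics/w5.png

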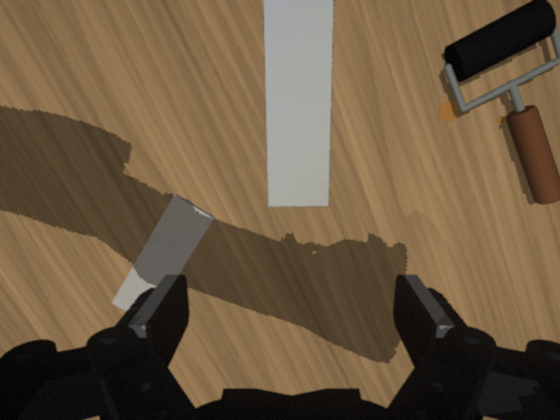

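The larger sheet runs from (300,0) to its near end at (298,205), and the wrist and top estimates agree to 2 mm, giving a centre of about (498,-336). I move over it and lower in stages.

>>> {"fn": "send_rows", "kwargs": {
  "steps": [
    {"dx": 2.5, "dy": 0.2, "dz": 4.0, "yaw": 0.0, "gripper": 0.95},
    {"dx": 5.0, "dy": 0.5, "dz": 9.0, "yaw": 0.0, "gripper": 0.95},
    {"dx": 7.0, "dy": 0.65, "dz": 14.0, "yaw": -0.1, "gripper": 0.87},
    {"dx": 7.05, "dy": 0.65, "dz": 18.0, "yaw": -0.1, "gripper": 0.87},
    {"dx": 7.05, "dy": 0.65, "dz": 20.5, "yaw": -0.1, "gripper": 0.87}
  ]
}}

```text
clock: 7.22
tcp_pos: [0.4984, -0.3331, 0.0476]
orientation: [-2.622, -1.723, -0.001]
contact_force: [0.7, -0.3, -0.1]
grip_width: 0.0743
gripper_force: 0.0
```

```bash
python3 - <<'E'
from h import *
print(status.get_obs()["contact_force"])
plan([(498,-336,32,-23.6)])
f=imaging.grab_frame("wrist"); cv2.imwrite("pics/w6.png",f["color"][:,:,::-1])
[print(*b) for b in blobs(f,rng(f,(0,0,90),(180,45,255)),.006,1000)]
E
```

```text
[ 0.69357542 -0.31252591 -0.07062661]
at [ 498.4 -333.1   47.6] az -23.4 tilt z [-0.002  0.004 -1.   ] J [ 0.11  0.69  0.51  1.91 -0.52  0.69  0.53] w 0.0743 t 7.22
dx -0.28 dy 0.08 dz 1.56 yaw 0.2
[291. 200.] [ 509.5 -310.9] [142.6  62. ] 66.3 [6. 7. 8.]
```

View pics/w6.png

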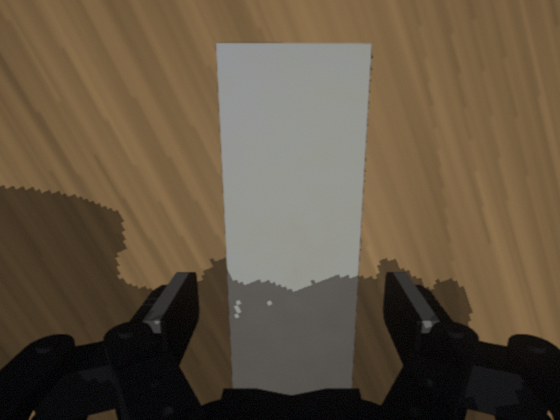

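The sheet is centred between the fingers, running from (295,45) down to (292,390). I lower gently, watching the force.

>>> {"fn": "send_rows", "kwargs": {
  "steps": [
    {"dx": -0.2, "dy": 0.0, "dz": 0.8, "yaw": 0.2, "gripper": 0.84},
    {"dx": -0.3, "dy": 0.0, "dz": 1.4, "yaw": 0.2, "gripper": 0.82},
    {"dx": -0.3, "dy": 0.0, "dz": 1.8, "yaw": 0.2, "gripper": 0.8},
    {"dx": -0.3, "dy": 0.0, "dz": 1.9, "yaw": 0.2, "gripper": 0.8}
  ]
}}

```text
clock: 7.78
tcp_pos: [0.4961, -0.3406, 0.0316]
orientation: [2.633, 1.712, 0.001]
contact_force: [-0.0, -0.6, -0.2]
grip_width: 0.0683
gripper_force: 0.0
```

```bash
python3 - <<'E'
from h import *
plan([(498.3,-336.2,25,-23.6)])
W=world(imaging.grab_frame("wrist"))
m=np.zeros(W.shape[:2],bool); m[230:345,:560]=1
for s in(slice(100,215),slice(375,480)):
    P=W[240:340,s].reshape(-1,3); P=P[(P[:,2]>.0)&(P[:,2]<.06)]; 
    u,v=np.array([np.cos(-23.6*np.pi/180),np.sin(-23.6*np.pi/180)]),0
    d=(P[:,:2]-[.4983,-.3362])@u; q=P[(abs(d)>.03)&(abs(d)<.06)&(P[:,2]>.0035)]; print(len(q),np.percentile(q[:,2],[0,2,10,50])*1000 if len(q) else 0)
E
```

```text
at [ 496.1 -340.6   31.6] az -23.9 tilt z [ 0.001 -0.    -1.   ] J [ 0.13  0.71  0.5   1.91 -0.54  0.66  0.55] w 0.0683 t 7.78
dx 0.49 dy 0.02 dz 0.66 yaw -0.3
3353 [13.65307314 17.2044099  22.60048786 39.16172657]
3357 [14.24447546 17.61753492 22.60677736 39.29062548]
```

>>> {"fn": "send_rows", "kwargs": {
  "steps": [
    {"dx": 0.3, "dy": 0.0, "dz": 0.4, "yaw": -0.2, "gripper": 0.8},
    {"dx": 0.4, "dy": 0.0, "dz": 0.7, "yaw": -0.2, "gripper": 0.8},
    {"dx": 0.4, "dy": 0.0, "dz": 0.7, "yaw": -0.2, "gripper": 0.8}
  ]
}}

```text
clock: 8.2
tcp_pos: [0.4974, -0.3365, 0.024]
orientation: [-2.63, -1.717, 0.0]
contact_force: [0.2, -0.5, -0.0]
grip_width: 0.0684
gripper_force: 0.0
```

```bash
cat >> h.py <<'E'
def tips():
    W=world(imaging.grab_frame("wrist"))
    for s in(slice(100,215),slice(375,480)):
        z=W[240:340,s,2].ravel(); z=z[z>.0]; print(np.histogram(z*1000,bins=[0,2,4,6,8,10,12,14,16,18,20])[0])
E
python3 - <<'E'
from h import *
plan([(498.3,-336.2,22,-23.6)]); print(status.get_obs()["contact_force"]); tips()
E
```

```text
at [ 497.4 -336.5   24. ] az -23.7 tilt z [-0.  0. -1.] J [ 0.13  0.72  0.49  1.91 -0.54  0.64  0.55] w 0.0684 t 8.2
dx 0.06 dy 0.07 dz 0.20 yaw -0.1
[ 0.17400271 -0.50622103 -0.04678079]
[6828  230    9   86   50   90  117  128  146  151]
[5952  154    1   17   62   85  106  131  147  149]
```

>>> {"fn": "send_rows", "kwargs": {
  "steps": [
    {"dx": 0.05, "dy": 0.05, "dz": 0.2, "yaw": 0.0, "gripper": 0.8},
    {"dx": 0.05, "dy": 0.05, "dz": 0.33, "yaw": 0.0, "gripper": 0.8},
    {"dx": 0.05, "dy": 0.05, "dz": 0.33, "yaw": 0.0, "gripper": 0.8}
  ]
}}

```text
clock: 8.62
tcp_pos: [0.4981, -0.3366, 0.0209]
orientation: [-2.631, -1.717, 0.0]
contact_force: [-0.1, 0.3, 0.1]
grip_width: 0.0682
gripper_force: 0.0
```

```bash
python3 - <<'E'
from h import *
plan([(498.3,-336.2,22,-23.6)]); print(status.get_obs()["contact_force"]); tips()
E
```

```text
at [ 498.1 -336.6   20.9] az -23.7 tilt z [-0.  0. -1.] J [ 0.14  0.73  0.49  1.91 -0.55  0.64  0.55] w 0.0682 t 8.62
dx 0.04 dy 0.01 dz -0.11 yaw -0.1
[-0.11187913  0.28172775  0.05947744]
[6597  262   65  348  108  128  150  128  158  166]
[5876  152   43   70  103  118  134  147  159  171]
```

>>> {"fn": "send_rows", "kwargs": {
  "steps": [
    {"dx": 0.0, "dy": 0.0, "dz": 0.0, "yaw": 0.0, "gripper": 0.74},
    {"dx": 0.0, "dy": 0.0, "dz": 0.0, "yaw": 0.0, "gripper": 0.68},
    {"dx": 0.0, "dy": 0.0, "dz": 0.0, "yaw": 0.0, "gripper": 0.65},
    {"dx": 0.0, "dy": 0.0, "dz": 0.0, "yaw": 0.0, "gripper": 0.65}
  ],
  "force": 30
}}

```text
clock: 9.18
tcp_pos: [0.4982, -0.3366, 0.0214]
orientation: [-2.631, -1.717, -0.0]
contact_force: [-1.6, 1.1, 5.6]
grip_width: 0.0608
gripper_force: 32.5
```

>>> {"fn": "send_rows", "kwargs": {
  "steps": [
    {"dx": 0.0, "dy": 0.0, "dz": -0.5, "yaw": 0.0, "gripper": 0.65},
    {"dx": 0.0, "dy": 0.0, "dz": -1.5, "yaw": 0.0, "gripper": 0.65},
    {"dx": 0.0, "dy": 0.0, "dz": -3.0, "yaw": 0.0, "gripper": 0.65},
    {"dx": 0.0, "dy": 0.0, "dz": -3.0, "yaw": 0.0, "gripper": 0.65}
  ]
}}

```text
clock: 9.68
tcp_pos: [0.4991, -0.3373, 0.0527]
orientation: [2.629, 1.716, 0.002]
contact_force: [-0.1, -0.2, -0.4]
grip_width: 0.0612
gripper_force: 32.8
```

```bash
python3 - <<'E'
from h import *
f=imaging.grab_frame("wrist"); cv2.imwrite("pics/w7.png",f["color"][:,:,::-1]); W=world(f)
P=np.array([W[r,c] for r in range(60,250,10) for c in range(235,350,10)]); P=P[(P[:,2]>.01)]
c=P.mean(0);v=np.linalg.svd(P-c)[2][2]; print(len(P),"normal",(v*np.sign(v[2])).round(3),c.round(4))
for r in(60,120,180,240): print(W[r,295].round(4))
[print(*b) for b in blobs(f,rng(f,(0,0,90),(180,45,255)),.036,1000)]
plan([(498,-336,200,-24),(611,22,200,-3)])
E
```

```text
228 normal [-0.004  0.002  1.   ] [ 0.5222 -0.286   0.0382]
[ 0.536  -0.2588  0.0381]
[ 0.5283 -0.2766  0.0374]
[ 0.5199 -0.2959  0.0385]
[ 0.5106 -0.3171  0.0384]
[289. 157.] [ 518.3 -295.1] [106.7  62.6] 66.5 [37. 38. 39.]
at [ 498.7 -336.8   51.9] az -23.7 tilt z [ 0.002 -0.001 -1.   ] J [ 0.11  0.68  0.52  1.9  -0.52  0.69  0.53] w 0.0606 t 9.72
dx 0.04 dy -0.10 dz -14.81 yaw 0.3
dx 18.65 dy -2.12 dz 0.00 yaw -10.5
dx 18.72 dy 1.32 dz 0.00 yaw -10.5
```

```bash
python3 - <<'E'
from h import *
for n in("f_scene","f_top","f_w4"):
    f=dict(np.load(n+".npz"));W=world(f);H=hsv(f)
    red=((H[...,0]<9)|(H[...,0]>170))&(H[...,1]>90)
    for lo in(.034,.038):
        m=cv2.morphologyEx((red&(W[...,2]>lo)&(W[...,2]<.056)&(abs(W[...,0]-.61)<.06)&(abs(W[...,1]-.022)<.12)).astype(np.uint8),cv2.MORPH_OPEN,np.ones((3,3)))
        for b in blobs(f,m,.047,100): print(n,lo,*b[1:])
E
```

```text
f_scene 0.034 [617.   74.2] [83.7 55.3] 86.9 [41. 45. 48.]
f_scene 0.034 [611.7 -28.8] [85.2 55.9] 87.8 [40. 45. 48.]
f_scene 0.038 [617.   74.2] [83.7 55.3] 86.9 [41. 45. 48.]
f_scene 0.038 [611.7 -28.8] [85.2 55.9] 87.8 [40. 45. 48.]
f_top 0.034 [607.7 -30.3] [83.4 51.6] 85.9 [40. 44. 49.]
f_top 0.034 [612.3  72.4] [79.6 51.1] 88.2 [40. 44. 49.]
f_top 0.038 [606.2 -30.4] [81.9 51. ] 88.2 [40. 45. 49.]
f_top 0.038 [612.3  72.5] [79.4 51.1] 88.2 [40. 44. 49.]
f_w4 0.034 [609.8 -29.2] [83.  52.9] 87.9 [42. 45. 50.]
f_w4 0.034 [614.4  45.9] [52.8 27.8] -3.5 [42. 48. 50.]
f_w4 0.038 [609.8 -29.2] [82.9 52.9] 87.8 [42. 45. 50.]
f_w4 0.038 [614.4  45.9] [52.8 27.8] -3.5 [42. 48. 50.]
```

>>> {"fn": "send_rows", "kwargs": {
  "steps": [
    {"dx": 0.0, "dy": 0.0, "dz": -4.0, "yaw": 0.0, "gripper": 0.65},
    {"dx": 0.0, "dy": 0.0, "dz": -9.0, "yaw": 0.0, "gripper": 0.65},
    {"dx": 0.0, "dy": 0.0, "dz": -13.0, "yaw": 0.0, "gripper": 0.65},
    {"dx": 0.0, "dy": 0.0, "dz": -15.0, "yaw": 0.0, "gripper": 0.65}
  ]
}}

```text
clock: 10.22
tcp_pos: [0.4986, -0.3369, 0.2028]
orientation: [2.629, 1.716, 0.002]
contact_force: [0.2, -0.5, -1.0]
grip_width: 0.06
gripper_force: 33.2
```

>>> {"fn": "send_rows", "kwargs": {
  "steps": [
    {"dx": 3.0, "dy": -0.4, "dz": 0.0, "yaw": -2.0, "gripper": 0.65},
    {"dx": 7.0, "dy": -0.8, "dz": 0.0, "yaw": -4.0, "gripper": 0.65},
    {"dx": 11.0, "dy": -1.2, "dz": 0.0, "yaw": -6.0, "gripper": 0.65},
    {"dx": 15.0, "dy": -1.7, "dz": 0.0, "yaw": -8.0, "gripper": 0.65},
    {"dx": 18.7, "dy": -2.1, "dz": 0.0, "yaw": -10.5, "gripper": 0.65}
  ]
}}

```text
clock: 10.85
tcp_pos: [0.5539, -0.155, 0.1998]
orientation: [-2.459, -1.952, 0.002]
contact_force: [0.1, -0.7, -0.9]
grip_width: 0.0604
gripper_force: 33.2
```

>>> {"fn": "send_rows", "kwargs": {
  "steps": [
    {"dx": 4.0, "dy": 0.3, "dz": 0.0, "yaw": -2.0, "gripper": 0.65},
    {"dx": 8.0, "dy": 0.6, "dz": 0.0, "yaw": -5.0, "gripper": 0.65},
    {"dx": 12.0, "dy": 0.9, "dz": 0.0, "yaw": -7.0, "gripper": 0.65},
    {"dx": 16.0, "dy": 1.2, "dz": 0.0, "yaw": -9.0, "gripper": 0.65},
    {"dx": 18.7, "dy": 1.3, "dz": 0.0, "yaw": -10.5, "gripper": 0.65}
  ]
}}

```text
clock: 11.48
tcp_pos: [0.6095, 0.0245, 0.1998]
orientation: [-2.269, -2.17, 0.002]
contact_force: [-0.5, 0.4, -0.1]
grip_width: 0.0605
gripper_force: 33.2
```

```bash
python3 - <<'E'
from h import *
f=imaging.grab_frame("wrist"); np.savez("f_w8",**f); cv2.imwrite("pics/w8.png",f["color"][:,:,::-1]); 
plan([(611,22,75,-2.5)])
E
```

```text
at [610.4  28.5 199.8] az -2.3 tilt z [-0.001  0.002 -1.   ] J [-0.54  0.47  0.53  1.8  -0.29  0.95  0.07] w 0.0603 t 11.53
dx -0.64 dy 0.09 dz 12.48 yaw 0.2
```

>>> {"fn": "send_rows", "kwargs": {
  "steps": [
    {"dx": -0.5, "dy": 0.1, "dz": 4.0, "yaw": 0.3, "gripper": 0.65},
    {"dx": -0.6, "dy": 0.15, "dz": 8.0, "yaw": 0.3, "gripper": 0.65},
    {"dx": -0.6, "dy": 0.15, "dz": 11.0, "yaw": 0.3, "gripper": 0.65},
    {"dx": -0.6, "dy": 0.15, "dz": 11.0, "yaw": 0.3, "gripper": 0.65},
    {"dx": -0.6, "dy": 0.15, "dz": 11.0, "yaw": 0.3, "gripper": 0.65}
  ]
}}

```text
clock: 12.15
tcp_pos: [0.6115, 0.0154, 0.0919]
orientation: [2.28, 2.16, 0.001]
contact_force: [0.6, -0.1, -0.7]
grip_width: 0.0609
gripper_force: 33.2
```

```bash
python3 - <<'E'
from h import *
f=imaging.grab_frame("wrist"); cv2.imwrite("pics/w9.png",f["color"][:,:,::-1]); W=world(f)
m=(rng(f,(0,0,90),(180,60,255))>0)&(W[...,2]>.05)&(W[...,2]<.1)
[print(*b) for b in blobs(f,m,.0755,1000)]
H=hsv(f);red=((H[...,0]<9)|(H[...,0]>170))&(H[...,1]>110)&(W[...,2]>.036)
[print("red",*b) for b in blobs(f,red,.047,50)]
plan([(612,22.2,68.5,-2.7)])
E
```

```text
[291. 221.] [613.5  40.6] [148.2  62.4] 87.0 [77. 77. 78.]
at [611.8  15.6  92.4] az -3.1 tilt z [ 0.002  0.    -1.   ] J [-0.47  0.61  0.46  1.86 -0.38  0.75  0.15] w 0.0605 t 12.2
dx 0.66 dy -0.02 dz 2.39 yaw -0.4
```

View pics/w9.png

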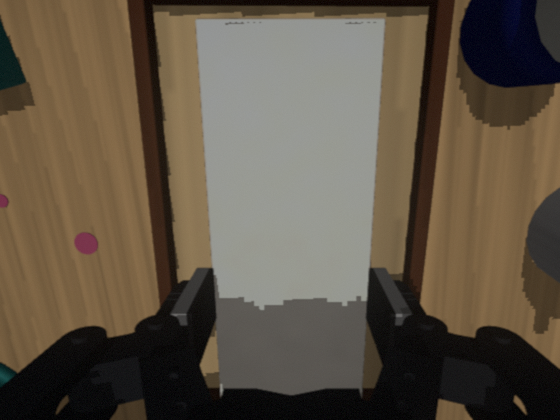

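Sheet seen from (197,22) to (383,22), running down between the fingers, parallel to the tray rims and clear of everything. It needs 6.6 mm along +x of the tool before I lower it.

>>> {"fn": "send_rows", "kwargs": {
  "steps": [
    {"dx": 0.3, "dy": 0.0, "dz": 0.5, "yaw": -0.2, "gripper": 0.65},
    {"dx": 0.6, "dy": 0.0, "dz": 1.2, "yaw": -0.3, "gripper": 0.65},
    {"dx": 0.65, "dy": 0.0, "dz": 1.8, "yaw": -0.3, "gripper": 0.65},
    {"dx": 0.65, "dy": 0.0, "dz": 1.8, "yaw": -0.3, "gripper": 0.65},
    {"dx": 0.65, "dy": 0.0, "dz": 1.8, "yaw": -0.3, "gripper": 0.65}
  ]
}}

```text
clock: 12.82
tcp_pos: [0.6113, 0.0224, 0.073]
orientation: [2.274, 2.167, -0.0]
contact_force: [0.3, -0.0, 0.3]
grip_width: 0.0607
gripper_force: 33.2
```

```bash
cat > s.py <<'E'
from h import *
plan([(612,22.2,68.5,-2.7)]);print(status.get_obs()["contact_force"])
f=imaging.grab_frame("wrist"); W=world(f); 
m=(rng(f,(0,0,90),(180,60,255))>0)&(W[...,2]>.03)&(W[...,2]<.1)
for b in blobs(f,m,.058,1000): print(*b)
for r in(60,120,180,240): print(W[r,230:350,2].mean().round(4),end=" ")
f=imaging.grab_frame("top"); W=world(f); H=hsv(f)
m=(H[...,1]<60)&(H[...,2]>100)&(abs(W[...,2]-.054)<.02)&(abs(W[...,0]-.61)<.06)&(abs(W[...,1]-.022)<.14); [print("top",*b) for b in blobs(f,m,.056,60)]
E
python3 s.py
```

```text
at [611.3  22.4  73. ] az -2.7 tilt z [-0. -0. -1.] J [-0.46  0.64  0.44  1.87 -0.4   0.72  0.16] w 0.0607 t 12.82
dx -0.02 dy 0.07 dz 0.45 yaw -0.0
[ 0.259241   -0.0431672   0.26781653]
[290. 201.] [613.1  47.1] [148.7  61.8] 87.4 [58. 58. 59.]
0.0585 0.0584 0.0597 0.0596 top [276. 191.] [607.2 -33.8] [83.9 61.6] 85.2 [55. 57. 60.]
```

>>> {"fn": "send_rows", "kwargs": {
  "steps": [
    {"dx": 0.0, "dy": 0.05, "dz": 0.2, "yaw": 0.0, "gripper": 0.65},
    {"dx": 0.0, "dy": 0.05, "dz": 0.35, "yaw": 0.0, "gripper": 0.65},
    {"dx": 0.0, "dy": 0.05, "dz": 0.43, "yaw": 0.0, "gripper": 0.65},
    {"dx": 0.0, "dy": 0.05, "dz": 0.45, "yaw": 0.0, "gripper": 0.65}
  ]
}}

```text
clock: 13.42
tcp_pos: [0.6118, 0.0225, 0.0693]
orientation: [-2.274, -2.167, -0.001]
contact_force: [-1.9, 0.6, 8.7]
grip_width: 0.0603
gripper_force: 34.2
```

```bash
python3 s.py
```

```text
at [611.8  22.5  69.3] az -2.7 tilt z [-0.     0.001 -1.   ] J [-0.46  0.65  0.44  1.87 -0.4   0.72  0.16] w 0.0603 t 13.43
dx -0.03 dy 0.02 dz 0.08 yaw -0.0
[-1.93653637  0.63976922  8.6864142 ]
[289. 197.] [613.7  48.3] [145.2  60.2] 87.4 [54. 55. 56.]
0.056 0.056 0.0548 0.056 top [276. 191.] [606.5 -32.3] [83.7 59. ] 88.2 [51. 54. 56.]
```

Contact at 8.7 N, so the sheet is resting on the blocks. I release and go up to look.

>>> {"fn": "send_rows", "kwargs": {
  "steps": [
    {"dx": 0.0, "dy": 0.05, "dz": 0.41, "yaw": 0.0, "gripper": 0.75},
    {"dx": 0.0, "dy": 0.05, "dz": 0.35, "yaw": 0.0, "gripper": 0.9},
    {"dx": 0.0, "dy": 0.05, "dz": 0.35, "yaw": 0.0, "gripper": 0.95},
    {"dx": 0.0, "dy": 0.05, "dz": -1.5, "yaw": 0.0, "gripper": 0.95},
    {"dx": 0.0, "dy": 0.05, "dz": -5.0, "yaw": 0.0, "gripper": 0.95}
  ]
}}

```text
clock: 14.15
tcp_pos: [0.6115, 0.0224, 0.119]
orientation: [-2.273, -2.167, 0.003]
contact_force: [0.8, -0.5, -0.3]
grip_width: 0.0812
gripper_force: 0.0
```

>>> {"fn": "send_rows", "kwargs": {
  "steps": [
    {"dx": -4.0, "dy": 0.0, "dz": -5.0, "yaw": 0.0, "gripper": 0.95},
    {"dx": -8.0, "dy": 0.0, "dz": -10.0, "yaw": 0.0, "gripper": 0.95},
    {"dx": -11.0, "dy": 0.0, "dz": -14.0, "yaw": 0.0, "gripper": 0.95},
    {"dx": -11.0, "dy": 0.0, "dz": -14.0, "yaw": 0.0, "gripper": 0.95},
    {"dx": -11.0, "dy": 0.0, "dz": -14.0, "yaw": 0.0, "gripper": 0.95}
  ]
}}

```text
clock: 14.78
tcp_pos: [0.6067, -0.0866, 0.2587]
orientation: [-2.273, -2.168, -0.001]
contact_force: [0.2, 0.4, -0.8]
grip_width: 0.0811
gripper_force: 0.0
```

```bash
python3 - <<'E'
from h import *
f=imaging.grab_frame("wrist"); np.savez("f_w10",**f); cv2.imwrite("pics/w10.png",f["color"][:,:,::-1]); W=world(f)
m=(rng(f,(0,0,90),(180,60,255))>0)&(W[...,2]>.03)&(W[...,2]<.07)&(abs(W[...,0]-.61)<.06)
for b in blobs(f,m,.054,1000): print(*b)
for n in("top","scene"):
    f=imaging.grab_frame(n); W=world(f); H=hsv(f)
    m=(H[...,1]<60)&(H[...,2]>80)&(abs(W[...,2]-.054)<.02)&(abs(W[...,0]-.61)<.06)&(abs(W[...,1]-.022)<.14); [print(n,*b) for b in blobs(f,m,.054,60)]
    H=((H[...,0]<9)|(H[...,0]>170))&(H[...,1]>90)&(W[...,2]>.005)&(W[...,2]<.056)&(abs(W[...,0]-.61)<.06)&(abs(W[...,1]-.022)<.12); [print(n,"red",*b) for b in blobs(f,H,.03,20)]
plan([])
E
```

```text
[291.  87.] [611.2  -6.1] [140.  62.] 87.4 [54. 55. 56.]
top [237. 189.] [612.6  67.3] [109.2  59.3] 88.2 [51. 54. 56.]
scene [289. 262.] [614.3  23. ] [199.4  63.7] 87.4 [51. 53. 55.]
at [606.4 -85.7 257.2] az -2.6 tilt z [-0.002  0.001 -1.   ] J [-0.39  0.42  0.58  1.74 -0.26  1.06  0.23] w 0.0809 t 14.93
```

View pics/w10.png

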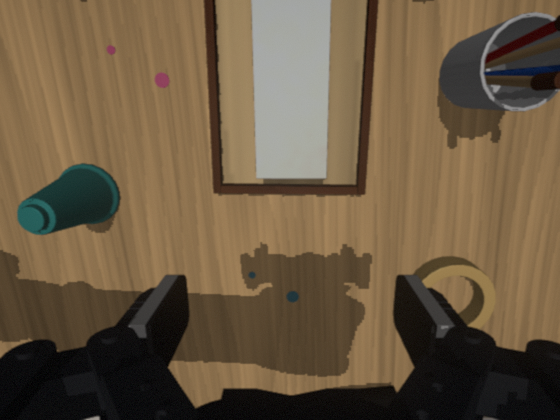

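The sheet lies straight between the rims, ending at (290,178). In the same scene camera its centre matches the red row's earlier centre to under 1 mm. That was already 11 views, so I'll use numbers only from here. Next is indigo_flat.

```bash
python3 - <<'E'
from h import *
plan([(420,195,250,-14)])
E
```

```text
at [606.4 -85.7 257.2] az -2.6 tilt z [-0.002  0.001 -1.   ] J [-0.39  0.42  0.58  1.74 -0.26  1.06  0.23] w 0.0809 t 14.93
dx 13.60 dy -9.95 dz 0.36 yaw 5.7
dx 12.54 dy -11.25 dz 0.36 yaw 5.7
```

>>> {"fn": "send_rows", "kwargs": {
  "steps": [
    {"dx": 3.0, "dy": -2.0, "dz": 0.0, "yaw": 1.0, "gripper": 0.95},
    {"dx": 7.0, "dy": -5.0, "dz": 0.0, "yaw": 3.0, "gripper": 0.95},
    {"dx": 11.0, "dy": -8.0, "dz": 0.0, "yaw": 5.0, "gripper": 0.95},
    {"dx": 13.6, "dy": -10.0, "dz": 0.3, "yaw": 5.7, "gripper": 0.95}
  ]
}}

```text
clock: 15.42
tcp_pos: [0.5118, 0.0562, 0.2545]
orientation: [-2.375, -2.055, 0.002]
contact_force: [0.6, -0.2, 0.1]
grip_width: 0.0811
gripper_force: 0.0
```

>>> {"fn": "send_rows", "kwargs": {
  "steps": [
    {"dx": 4.0, "dy": -3.5, "dz": 0.0, "yaw": 2.0, "gripper": 0.95},
    {"dx": 8.0, "dy": -7.0, "dz": 0.0, "yaw": 4.0, "gripper": 0.95},
    {"dx": 12.5, "dy": -11.2, "dz": 0.3, "yaw": 5.7, "gripper": 0.95},
    {"dx": 12.5, "dy": -11.2, "dz": 0.3, "yaw": 5.7, "gripper": 0.95},
    {"dx": 12.5, "dy": -11.2, "dz": 0.3, "yaw": 5.7, "gripper": 0.95}
  ]
}}

```text
clock: 16.05
tcp_pos: [0.4208, 0.1934, 0.252]
orientation: [2.476, 1.933, -0.002]
contact_force: [0.0, 0.2, -0.0]
grip_width: 0.0815
gripper_force: 0.0
```

```bash
cat > b.py <<'E'
from h import *
import sys
cx,cy=map(float,sys.argv[1:3])
for n in("wrist","scene","top"):
    f=imaging.grab_frame(n); W=world(f); H=hsv(f)
    near=(abs(W[...,0]-cx/1000)<.08)&(abs(W[...,1]-cy/1000)<.08)
    m=near&(W[...,2]>.026)&(W[...,2]<.06); [print(n,*b) for b in blobs(f,m,.04,100)]
    if n!="top": [print(n,"blue",*b) for b in blobs(f,near&(W[...,2]>.026)&(W[...,2]<.05)&(H[...,0]>112)&(H[...,0]<135)&(H[...,1]>90),.04,200)]
E
python3 b.py 436 277; python3 -c "
from h import *
plan([(436,277,100,-14),(436,277,34,-14)])"
```

```text
wrist [280.  91.] [432.3 274.5] [82.8 54.3] 76.0 [34. 37. 42.]
wrist blue [280.  90.] [432.5 275.4] [81.1 51.9] 76.0 [34. 38. 42.]
scene [426. 268.] [441.1 274.7] [87.3 67.4] 75.9 [30. 37. 40.]
scene blue [427. 266.] [434.9 274.2] [81.6 54.3] 76.1 [33. 38. 41.]
at [421.7 192.2 252.3] az -14.3 tilt z [-0.    -0.001 -1.   ] J [-1.02  0.13  0.5   2.07 -0.07  0.96 -0.72] w 0.0811 t 16.2
dx 8.57 dy -0.71 dz 15.23 yaw -0.3
dx 0.00 dy 0.00 dz 6.60 yaw -0.0
```

>>> {"fn": "send_rows", "kwargs": {
  "steps": [
    {"dx": 3.0, "dy": -0.4, "dz": 4.0, "yaw": 0.0, "gripper": 0.95},
    {"dx": 6.0, "dy": -0.8, "dz": 8.0, "yaw": 0.0, "gripper": 0.95},
    {"dx": 8.3, "dy": -1.0, "dz": 12.0, "yaw": -0.3, "gripper": 0.95},
    {"dx": 8.3, "dy": -1.0, "dz": 15.0, "yaw": -0.3, "gripper": 0.95},
    {"dx": 8.3, "dy": -1.0, "dz": 15.0, "yaw": -0.3, "gripper": 0.95}
  ]
}}

```text
clock: 16.82
tcp_pos: [0.4312, 0.2743, 0.1006]
orientation: [2.474, 1.935, -0.008]
contact_force: [0.4, -0.2, 1.4]
grip_width: 0.081
gripper_force: 0.0
```

```bash
python3 - <<'E'
from h import *
plan([(432.5,275,28,-14)])
f=imaging.grab_frame("wrist"); W=world(f); H=hsv(f)
m=(W[...,2]>.026)&(W[...,2]<.05)&(H[...,0]>112)&(H[...,0]<135)&(H[...,1]>90); [print(*b) for b in blobs(f,m,.04,500)]
E
```

```text
at [431.2 274.3 100.6] az -13.9 tilt z [-0.003 -0.004 -1.   ] J [-1.    0.45  0.39  2.09 -0.27  0.65 -0.67] w 0.081 t 16.82
dx 0.10 dy 0.12 dz 7.26 yaw 0.1
[292. 241.] [432.6 275.3] [82.8 52.1] 76.1 [34. 40. 41.]
[528.  23.] [559.  354.8] [35.2 24.4] -65.4 [34. 39. 41.]
```

>>> {"fn": "send_rows", "kwargs": {
  "steps": [
    {"dx": 0.1, "dy": 0.1, "dz": 3.0, "yaw": 0.0, "gripper": 0.95},
    {"dx": 0.1, "dy": 0.1, "dz": 6.0, "yaw": 0.0, "gripper": 0.95},
    {"dx": 0.1, "dy": 0.1, "dz": 7.2, "yaw": 0.0, "gripper": 0.95},
    {"dx": 0.1, "dy": 0.1, "dz": 7.2, "yaw": 0.0, "gripper": 0.85},
    {"dx": 0.1, "dy": 0.1, "dz": 7.2, "yaw": 0.0, "gripper": 0.75}
  ]
}}

```text
clock: 17.5
tcp_pos: [0.4338, 0.2774, 0.0318]
orientation: [-2.473, -1.937, -0.003]
contact_force: [0.1, 0.2, -0.3]
grip_width: 0.0642
gripper_force: 0.0
```

>>> {"fn": "send_rows", "kwargs": {
  "steps": [
    {"dx": 0.0, "dy": 0.0, "dz": 0.0, "yaw": 0.0, "gripper": 0.68},
    {"dx": 0.0, "dy": 0.0, "dz": 0.0, "yaw": 0.0, "gripper": 0.6},
    {"dx": 0.0, "dy": 0.0, "dz": 0.0, "yaw": 0.0, "gripper": 0.58},
    {"dx": 0.0, "dy": 0.0, "dz": 0.0, "yaw": 0.0, "gripper": 0.58}
  ],
  "force": 35
}}

```text
clock: 18.0
tcp_pos: [0.4333, 0.2774, 0.0316]
orientation: [-2.472, -1.937, -0.002]
contact_force: [-1.3, 0.7, 7.2]
grip_width: 0.0555
gripper_force: 36.6
```

>>> {"fn": "send_rows", "kwargs": {
  "steps": [
    {"dx": 0.0, "dy": 0.0, "dz": -0.5, "yaw": 0.0, "gripper": 0.58},
    {"dx": 0.0, "dy": 0.0, "dz": -2.0, "yaw": 0.0, "gripper": 0.58},
    {"dx": 0.0, "dy": 0.0, "dz": -5.0, "yaw": 0.0, "gripper": 0.58},
    {"dx": 0.0, "dy": 0.0, "dz": -8.0, "yaw": 0.0, "gripper": 0.58},
    {"dx": 0.0, "dy": 0.0, "dz": -8.0, "yaw": 0.0, "gripper": 0.58}
  ]
}}

```text
clock: 18.62
tcp_pos: [0.4343, 0.278, 0.1131]
orientation: [-2.473, -1.937, -0.008]
contact_force: [0.8, -0.6, -0.8]
grip_width: 0.0553
gripper_force: 37.8
```

```bash
cat > g.py <<'E'
from h import *
import sys
o=status.get_obs(); p=np.array(o["tcp_pos"]); R=Ro.from_rotvec(o["orientation"]).as_matrix(); 
f=imaging.grab_frame("wrist"); W=world(f); H=hsv(f)
L=(W-p)@R   # tool-frame points
m=(abs(L[...,0])<.07)&(abs(L[...,1])<.04)&(L[...,2]>-.03)&(L[...,2]<.04)&(H[...,0]>112)&(H[...,0]<135)&(H[...,1]>90)
z=np.median(W[...,2][m]); print("top z %.1f, rel tcp %.1f"%(z*1e3,(z-p[2])*1e3))
for b in blobs(f,m,z,500): c=(np.array([b[1][0]/1e3,b[1][1]/1e3,z])-p)@R; print(*b[1:4],"tool-frame centre",(c*1e3).round(1))
plan(eval(sys.argv[1]) if len(sys.argv)>1 else []); print(o["contact_force"].round(1) if hasattr(o["contact_force"],"round") else o["contact_force"],o["gripper_force"])
E
python3 g.py "[(432.5,275,220,-13.8),(609.5,-28.5,220,-2.7)]"
```

```text
top z 120.8, rel tcp 7.7
[436.4 282.5] [70.  53.9] 76.1 tool-frame centre [ 4.9  1.  -7.7]
at [433.4 277.5 111.8] az -13.8 tilt z [ 0.002  0.002 -1.   ] J [-1.01  0.44  0.4   2.08 -0.27  0.67 -0.67] w 0.0559 t 18.68
dx -0.27 dy -0.03 dz -10.82 yaw -0.0
dx -12.63 dy 12.21 dz 0.00 yaw -5.5
dx -13.75 dy 10.94 dz 0.00 yaw -5.5
[ 0.8 -0.6 -0.8] 37.80971109867096
```

>>> {"fn": "send_rows", "kwargs": {
  "steps": [
    {"dx": 0.0, "dy": 0.0, "dz": -3.0, "yaw": 0.0, "gripper": 0.58},
    {"dx": 0.0, "dy": 0.0, "dz": -7.0, "yaw": 0.0, "gripper": 0.58},
    {"dx": 0.0, "dy": 0.0, "dz": -10.0, "yaw": 0.0, "gripper": 0.58},
    {"dx": 0.0, "dy": 0.0, "dz": -11.0, "yaw": 0.0, "gripper": 0.58}
  ]
}}

```text
clock: 19.18
tcp_pos: [0.4331, 0.2772, 0.2212]
orientation: [-2.472, -1.938, -0.002]
contact_force: [-0.5, 0.8, -1.4]
grip_width: 0.0553
gripper_force: 37.9
```

>>> {"fn": "send_rows", "kwargs": {
  "steps": [
    {"dx": -2.0, "dy": 2.0, "dz": 0.0, "yaw": -1.0, "gripper": 0.58},
    {"dx": -5.0, "dy": 5.0, "dz": 0.0, "yaw": -2.0, "gripper": 0.58},
    {"dx": -8.0, "dy": 8.0, "dz": 0.0, "yaw": -3.5, "gripper": 0.58},
    {"dx": -11.0, "dy": 10.7, "dz": 0.0, "yaw": -5.0, "gripper": 0.58},
    {"dx": -12.6, "dy": 12.2, "dz": 0.0, "yaw": -5.5, "gripper": 0.58}
  ]
}}

```text
clock: 19.8
tcp_pos: [0.5211, 0.1228, 0.2188]
orientation: [-2.379, -2.051, 0.005]
contact_force: [0.8, 1.1, -1.0]
grip_width: 0.0557
gripper_force: 37.9
```

>>> {"fn": "send_rows", "kwargs": {
  "steps": [
    {"dx": -3.5, "dy": 3.0, "dz": 0.0, "yaw": -1.0, "gripper": 0.58},
    {"dx": -7.5, "dy": 6.0, "dz": 0.0, "yaw": -3.0, "gripper": 0.58},
    {"dx": -11.5, "dy": 9.0, "dz": 0.0, "yaw": -5.0, "gripper": 0.58},
    {"dx": -13.6, "dy": 10.9, "dz": 0.0, "yaw": -5.5, "gripper": 0.58},
    {"dx": -13.6, "dy": 10.9, "dz": 0.0, "yaw": -5.5, "gripper": 0.58}
  ]
}}

```text
clock: 20.42
tcp_pos: [0.6091, -0.0278, 0.2186]
orientation: [-2.28, -2.161, 0.005]
contact_force: [-0.6, -0.3, -1.6]
grip_width: 0.0552
gripper_force: 37.8
```

>>> {"fn": "send_rows", "kwargs": {
  "steps": [
    {"dx": 0.0, "dy": 0.0, "dz": 3.0, "yaw": 0.0, "gripper": 0.58},
    {"dx": 0.0, "dy": 0.0, "dz": 7.0, "yaw": 0.0, "gripper": 0.58},
    {"dx": 0.0, "dy": 0.0, "dz": 10.0, "yaw": 0.0, "gripper": 0.58},
    {"dx": 0.0, "dy": 0.0, "dz": 10.0, "yaw": 0.0, "gripper": 0.58},
    {"dx": 0.0, "dy": 0.0, "dz": 10.0, "yaw": 0.0, "gripper": 0.58}
  ]
}}

```text
clock: 21.05
tcp_pos: [0.6096, -0.0244, 0.121]
orientation: [2.275, 2.166, 0.0]
contact_force: [0.0, -0.1, -1.0]
grip_width: 0.0553
gripper_force: 37.8
```

```bash
python3 g.py "[(609.6,-26.5,86,-2.7)]"
```

```text
top z 128.7, rel tcp 7.7
[610.8 -19.7] [70.2 53.9] 87.2 tool-frame centre [ 4.7  1.  -7.7]
at [610.1 -24.5 121.6] az -2.8 tilt z [ 0.002  0.    -1.   ] J [-0.41  0.57  0.47  1.85 -0.35  0.8   0.19] w 0.0555 t 21.1
dx -0.20 dy -0.04 dz 3.56 yaw -0.1
[ 0.  -0.1 -1. ] 37.76665449142456
```

>>> {"fn": "send_rows", "kwargs": {
  "steps": [
    {"dx": -0.1, "dy": -0.03, "dz": 1.2, "yaw": 0.0, "gripper": 0.58},
    {"dx": -0.2, "dy": -0.03, "dz": 2.4, "yaw": 0.0, "gripper": 0.58},
    {"dx": -0.2, "dy": -0.03, "dz": 3.0, "yaw": 0.0, "gripper": 0.58},
    {"dx": -0.2, "dy": -0.03, "dz": 3.2, "yaw": 0.0, "gripper": 0.58},
    {"dx": -0.2, "dy": -0.03, "dz": 3.3, "yaw": 0.0, "gripper": 0.58}
  ]
}}

```text
clock: 21.72
tcp_pos: [0.6091, -0.027, 0.0874]
orientation: [2.276, 2.166, 0.0]
contact_force: [-0.7, -0.2, -1.1]
grip_width: 0.0554
gripper_force: 37.8
```

```bash
python3 g.py "[(609.6,-26.5,86,-2.7)]"
```

```text
top z 95.1, rel tcp 7.7
[610.1 -22.3] [70.2 54.1] 87.2 tool-frame centre [ 4.7  0.8 -7.7]
at [609.1 -26.9  87.4] az -2.8 tilt z [ 0. -0. -1.] J [-0.38  0.61  0.44  1.87 -0.37  0.74  0.22] w 0.0556 t 21.77
dx 0.05 dy 0.05 dz 0.14 yaw -0.1
[-0.7 -0.2 -1.1] 37.82601356506348
```

>>> {"fn": "send_rows", "kwargs": {
  "steps": [
    {"dx": 0.05, "dy": 0.05, "dz": 0.08, "yaw": 0.0, "gripper": 0.58},
    {"dx": 0.05, "dy": 0.05, "dz": 0.14, "yaw": 0.0, "gripper": 0.58},
    {"dx": 0.05, "dy": 0.05, "dz": 0.18, "yaw": 0.0, "gripper": 0.58}
  ]
}}

```text
clock: 22.15
tcp_pos: [0.6096, -0.0263, 0.0858]
orientation: [2.276, 2.166, 0.0]
contact_force: [0.4, -0.4, -0.8]
grip_width: 0.0555
gripper_force: 37.8
```

>>> {"fn": "send_rows", "kwargs": {
  "steps": [
    {"dx": 0.0, "dy": 0.0, "dz": 0.06, "yaw": 0.0, "gripper": 0.58},
    {"dx": 0.0, "dy": 0.0, "dz": 0.12, "yaw": 0.0, "gripper": 0.58},
    {"dx": 0.0, "dy": 0.0, "dz": 0.12, "yaw": 0.0, "gripper": 0.58}
  ]
}}

```text
clock: 22.52
tcp_pos: [0.6096, -0.0264, 0.0856]
orientation: [-2.275, -2.165, -0.001]
contact_force: [-3.2, 0.5, 9.5]
grip_width: 0.0555
gripper_force: 39.2
```

>>> {"fn": "send_rows", "kwargs": {
  "steps": [
    {"dx": 0.0, "dy": 0.0, "dz": -0.04, "yaw": 0.0, "gripper": 0.7},
    {"dx": 0.0, "dy": 0.0, "dz": -0.08, "yaw": 0.0, "gripper": 0.85},
    {"dx": 0.0, "dy": 0.0, "dz": -0.1, "yaw": 0.0, "gripper": 0.95},
    {"dx": 0.0, "dy": 0.0, "dz": -1.5, "yaw": 0.0, "gripper": 0.95},
    {"dx": 0.0, "dy": 0.0, "dz": -5.0, "yaw": 0.0, "gripper": 0.95}
  ]
}}

```text
clock: 23.15
tcp_pos: [0.6085, -0.0264, 0.1343]
orientation: [-2.274, -2.165, 0.004]
contact_force: [0.1, -0.4, 0.7]
grip_width: 0.0811
gripper_force: 0.0
```

>>> {"fn": "send_rows", "kwargs": {
  "steps": [
    {"dx": 0.0, "dy": 0.0, "dz": -4.0, "yaw": 0.0, "gripper": 0.95},
    {"dx": 0.0, "dy": 0.0, "dz": -9.0, "yaw": 0.0, "gripper": 0.95},
    {"dx": 0.0, "dy": 0.0, "dz": -12.0, "yaw": 0.0, "gripper": 0.95},
    {"dx": 0.0, "dy": 0.0, "dz": -12.0, "yaw": 0.0, "gripper": 0.95}
  ]
}}

```text
clock: 23.65
tcp_pos: [0.6111, -0.0268, 0.2582]
orientation: [2.273, 2.163, 0.008]
contact_force: [-0.2, 0.3, -0.1]
grip_width: 0.0813
gripper_force: 0.0
```

```bash
cat > c.py <<'E'
from h import *
f=imaging.grab_frame("scene"); W=world(f); H=hsv(f)
roi=(abs(W[...,0]-.614)<.07)&(abs(W[...,1]-.022)<.14)
op=lambda m: cv2.morphologyEx(m.astype(np.uint8),cv2.MORPH_OPEN,np.ones((3,3)))
[print("indigo",*b) for b in blobs(f,op(roi&(W[...,2]>.084)&(W[...,2]<.1)&(H[...,0]>108)&(H[...,0]<135)),.093,60)]
[print("sheet",*b) for b in blobs(f,op(roi&(H[...,1]<60)&(H[...,2]>70)&(abs(W[...,2]-.054)<.008)),.054,60)]
E
python3 c.py; python3 b.py 565 384; python3 -c "
from h import *
plan([(598,312,250,25)])"
```

```text
indigo [269. 237.] [610.8 -29.7] [83.5 54. ] 87.5 [87. 92. 95.]
sheet [303. 271.] [616.2  62.9] [119.3  63.7] 87.4 [51. 53. 55.]
scene [449. 337.] [571.2 381.9] [87.5 62.3] -65.5 [31. 37. 40.]
scene blue [450. 336.] [566.5 382.5] [81.3 54.1] -65.8 [33. 38. 41.]
top [130. 211.] [562.5 380.3] [88.2 57.5] -67.0 [31. 37. 42.]
at [608.7 -26.2 253.5] az -2.8 tilt z [-0.002 -0.    -1.   ] J [-0.47  0.41  0.55  1.75 -0.24  1.05  0.11] w 0.0811 t 23.85
dx 16.87 dy -1.37 dz 0.17 yaw -13.9
dx 16.70 dy 2.73 dz 0.17 yaw -13.9
```

>>> {"fn": "send_rows", "kwargs": {
  "steps": [
    {"dx": 4.0, "dy": -0.3, "dz": 0.0, "yaw": -3.0, "gripper": 0.95},
    {"dx": 9.0, "dy": -0.7, "dz": 0.0, "yaw": -7.0, "gripper": 0.95},
    {"dx": 13.0, "dy": -1.0, "dz": 0.0, "yaw": -11.0, "gripper": 0.95},
    {"dx": 16.9, "dy": -1.4, "dz": 0.0, "yaw": -13.9, "gripper": 0.95}
  ]
}}

```text
clock: 24.35
tcp_pos: [0.6031, 0.1444, 0.2531]
orientation: [-1.994, -2.426, 0.003]
contact_force: [0.7, 0.4, -0.4]
grip_width: 0.0809
gripper_force: 0.0
```

>>> {"fn": "send_rows", "kwargs": {
  "steps": [
    {"dx": 5.0, "dy": 0.8, "dz": 0.0, "yaw": -4.0, "gripper": 0.95},
    {"dx": 10.0, "dy": 1.6, "dz": 0.0, "yaw": -8.0, "gripper": 0.95},
    {"dx": 14.0, "dy": 2.3, "dz": 0.0, "yaw": -12.0, "gripper": 0.95},
    {"dx": 16.7, "dy": 2.7, "dz": 0.0, "yaw": -13.9, "gripper": 0.95},
    {"dx": 16.7, "dy": 2.7, "dz": 0.0, "yaw": -13.9, "gripper": 0.95}
  ]
}}

```text
clock: 24.98
tcp_pos: [0.5973, 0.3144, 0.2532]
orientation: [-1.684, -2.651, 0.002]
contact_force: [-0.2, -1.2, -0.2]
grip_width: 0.0816
gripper_force: 0.0
```

```bash
python3 b.py 565 384; python3 -c "
from h import *
plan([(565,382,100,24.5)])"
```

```text
wrist [290.  97.] [565.1 383.2] [83.5 54.3] -65.4 [34. 36. 42.]
wrist blue [291.  97.] [565.3 383.4] [81.7 51.9] -65.1 [34. 39. 42.]
scene [449. 337.] [571.6 382.1] [87.5 63.1] -65.5 [30. 37. 41.]
scene blue [450. 336.] [566.5 382.5] [81.4 54. ] -65.6 [33. 38. 41.]
top [132. 212.] [562.3 379.9] [87.7 56.8] -65.0 [30. 36. 41.]
at [598.9 309.7 254.3] az 24.8 tilt z [-0.    -0.002 -1.   ] J [-0.83  0.5   0.37  1.58 -0.19  1.1   0.02] w 0.081 t 25.12
dx 7.98 dy -0.05 dz 15.43 yaw 0.3
```

>>> {"fn": "send_rows", "kwargs": {
  "steps": [
    {"dx": 2.5, "dy": 0.0, "dz": 4.0, "yaw": 0.1, "gripper": 0.95},
    {"dx": 5.5, "dy": 0.0, "dz": 8.0, "yaw": 0.1, "gripper": 0.95},
    {"dx": 8.0, "dy": 0.0, "dz": 12.0, "yaw": 0.1, "gripper": 0.95},
    {"dx": 8.05, "dy": 0.0, "dz": 15.4, "yaw": 0.1, "gripper": 0.95},
    {"dx": 8.05, "dy": 0.0, "dz": 15.4, "yaw": 0.1, "gripper": 0.95}
  ]
}}

```text
clock: 25.75
tcp_pos: [0.5633, 0.3822, 0.098]
orientation: [-1.694, -2.645, 0.009]
contact_force: [0.2, -0.5, 0.1]
grip_width: 0.0812
gripper_force: 0.0
```

```bash
python3 - <<'E'
from h import *
plan([(565,383,30,24.7)])
f=imaging.grab_frame("wrist"); W=world(f); H=hsv(f)
m=(W[...,2]>.026)&(W[...,2]<.05)&(H[...,0]>112)&(H[...,0]<135)&(H[...,1]>90); [print(*b) for b in blobs(f,m,.04,500)]
E
```

```text
at [563.3 382.2  98. ] az 24.7 tilt z [-0.004 -0.005 -1.   ] J [-0.9   0.67  0.3   1.67 -0.25  0.84 -0.06] w 0.0812 t 25.75
dx 0.00 dy 0.19 dz 6.80 yaw 0.0
[294. 244.] [565.1 383.6] [82.5 52. ] -65.4 [34. 40. 41.]
```

>>> {"fn": "send_rows", "kwargs": {
  "steps": [
    {"dx": 0.0, "dy": 0.0, "dz": 3.0, "yaw": 0.0, "gripper": 0.95},
    {"dx": 0.0, "dy": 0.0, "dz": 6.0, "yaw": 0.0, "gripper": 0.95},
    {"dx": 0.0, "dy": 0.0, "dz": 7.0, "yaw": 0.0, "gripper": 0.95},
    {"dx": 0.0, "dy": 0.0, "dz": 7.0, "yaw": 0.0, "gripper": 0.85},
    {"dx": 0.0, "dy": 0.0, "dz": 7.0, "yaw": 0.0, "gripper": 0.75}
  ]
}}

```text
clock: 26.42
tcp_pos: [0.5656, 0.3855, 0.0324]
orientation: [1.691, 2.646, 0.004]
contact_force: [-1.2, -0.1, 1.1]
grip_width: 0.0639
gripper_force: 0.0
```

>>> {"fn": "send_rows", "kwargs": {
  "steps": [
    {"dx": 0.0, "dy": 0.0, "dz": 0.0, "yaw": 0.0, "gripper": 0.68},
    {"dx": 0.0, "dy": 0.0, "dz": 0.0, "yaw": 0.0, "gripper": 0.6},
    {"dx": 0.0, "dy": 0.0, "dz": 0.0, "yaw": 0.0, "gripper": 0.58},
    {"dx": 0.0, "dy": 0.0, "dz": 0.0, "yaw": 0.0, "gripper": 0.58}
  ],
  "force": 35
}}

```text
clock: 26.92
tcp_pos: [0.565, 0.3855, 0.0319]
orientation: [1.691, 2.647, 0.002]
contact_force: [-1.9, -0.8, 7.2]
grip_width: 0.0554
gripper_force: 38.8
```

>>> {"fn": "send_rows", "kwargs": {
  "steps": [
    {"dx": 0.0, "dy": 0.0, "dz": -0.5, "yaw": 0.0, "gripper": 0.58},
    {"dx": 0.0, "dy": 0.0, "dz": -3.0, "yaw": 0.0, "gripper": 0.58},
    {"dx": 0.0, "dy": 0.0, "dz": -8.0, "yaw": 0.0, "gripper": 0.58},
    {"dx": 0.0, "dy": 0.0, "dz": -14.0, "yaw": 0.0, "gripper": 0.58},
    {"dx": 0.0, "dy": 0.0, "dz": -19.0, "yaw": 0.0, "gripper": 0.58}
  ]
}}

```text
clock: 27.55
tcp_pos: [0.5645, 0.3851, 0.223]
orientation: [1.691, 2.647, 0.002]
contact_force: [0.4, 0.7, -1.0]
grip_width: 0.0554
gripper_force: 37.9
```

>>> {"fn": "send_rows", "kwargs": {
  "steps": [
    {"dx": 0.0, "dy": 0.0, "dz": 0.0, "yaw": 0.0, "gripper": 0.58},
    {"dx": 0.0, "dy": 0.0, "dz": 0.0, "yaw": 0.0, "gripper": 0.58}
  ]
}}

```text
clock: 27.8
tcp_pos: [0.5637, 0.385, 0.2199]
orientation: [-1.69, -2.647, 0.001]
contact_force: [-0.8, -0.0, -1.1]
grip_width: 0.0556
gripper_force: 38.0
```

```bash
python3 g.py "[(614.1,73.5,220,-2.7)]"
```

```text
top z 227.2, rel tcp 7.4
[562.5 389.6] [71.6 54. ] -65.0 tool-frame centre [ 4.7  0.8 -7.4]
at [563.4 384.7 219. ] az 24.9 tilt z [-0.002 -0.002 -1.   ] J [-0.93  0.54  0.35  1.59 -0.2   1.05 -0.09] w 0.0555 t 27.85
dx -15.19 dy -4.24 dz -0.05 yaw 13.8
dx -15.76 dy -0.50 dz -0.05 yaw 13.8
[-0.8 -0.  -1.1] 37.952996492385864
```

>>> {"fn": "send_rows", "kwargs": {
  "steps": [
    {"dx": -3.0, "dy": -0.8, "dz": 0.0, "yaw": 3.0, "gripper": 0.58},
    {"dx": -6.0, "dy": -1.7, "dz": 0.0, "yaw": 5.5, "gripper": 0.58},
    {"dx": -9.0, "dy": -2.5, "dz": 0.0, "yaw": 8.0, "gripper": 0.58},
    {"dx": -12.0, "dy": -3.4, "dz": 0.0, "yaw": 11.0, "gripper": 0.58},
    {"dx": -15.2, "dy": -4.2, "dz": 0.0, "yaw": 13.8, "gripper": 0.58}
  ]
}}

```text
clock: 28.48
tcp_pos: [0.5905, 0.2271, 0.2206]
orientation: [-2.002, -2.421, -0.0]
contact_force: [-0.0, -0.2, -0.1]
grip_width: 0.0557
gripper_force: 37.8
```

>>> {"fn": "send_rows", "kwargs": {
  "steps": [
    {"dx": -4.0, "dy": -0.1, "dz": 0.0, "yaw": 4.0, "gripper": 0.58},
    {"dx": -8.0, "dy": -0.2, "dz": 0.0, "yaw": 8.0, "gripper": 0.58},
    {"dx": -12.0, "dy": -0.3, "dz": 0.0, "yaw": 12.0, "gripper": 0.58},
    {"dx": -15.5, "dy": -0.4, "dz": 0.0, "yaw": 13.8, "gripper": 0.58},
    {"dx": -15.5, "dy": -0.4, "dz": 0.0, "yaw": 13.8, "gripper": 0.58}
  ]
}}

```text
clock: 29.1
tcp_pos: [0.6164, 0.071, 0.221]
orientation: [2.281, 2.157, -0.001]
contact_force: [-0.5, 0.4, -2.3]
grip_width: 0.0558
gripper_force: 37.8
```

>>> {"fn": "send_rows", "kwargs": {
  "steps": [
    {"dx": 0.0, "dy": 0.0, "dz": 3.0, "yaw": 0.0, "gripper": 0.58},
    {"dx": 0.0, "dy": 0.0, "dz": 7.0, "yaw": 0.0, "gripper": 0.58},
    {"dx": 0.0, "dy": 0.0, "dz": 10.0, "yaw": 0.0, "gripper": 0.58},
    {"dx": 0.0, "dy": 0.0, "dz": 10.0, "yaw": 0.0, "gripper": 0.58},
    {"dx": 0.0, "dy": 0.0, "dz": 10.0, "yaw": 0.0, "gripper": 0.58}
  ]
}}

```text
clock: 29.72
tcp_pos: [0.6168, 0.0768, 0.1217]
orientation: [2.273, 2.167, 0.002]
contact_force: [-0.1, 0.8, -1.0]
grip_width: 0.0557
gripper_force: 37.7
```

```bash
python3 g.py "[(614.8,76,86,-2.7)]"
```

```text
top z 129.1, rel tcp 7.4
[617.9  81.9] [71.6 53.6] 87.2 tool-frame centre [ 5.2  0.9 -7.4]
at [617.1  76.8 122.1] az -2.7 tilt z [ 0.003  0.001 -1.   ] J [-0.56  0.58  0.46  1.82 -0.34  0.81  0.02] w 0.0553 t 29.77
dx -0.09 dy -0.23 dz 3.61 yaw -0.0
[-0.1  0.8 -1. ] 37.74638772010803
```

>>> {"fn": "send_rows", "kwargs": {
  "steps": [
    {"dx": 0.0, "dy": -0.1, "dz": 1.2, "yaw": 0.0, "gripper": 0.58},
    {"dx": -0.05, "dy": -0.15, "dz": 2.4, "yaw": 0.0, "gripper": 0.58},
    {"dx": -0.05, "dy": -0.15, "dz": 3.0, "yaw": 0.0, "gripper": 0.58},
    {"dx": -0.05, "dy": -0.15, "dz": 3.2, "yaw": 0.0, "gripper": 0.58},
    {"dx": -0.05, "dy": -0.15, "dz": 3.3, "yaw": 0.0, "gripper": 0.58}
  ]
}}

```text
clock: 30.4
tcp_pos: [0.6146, 0.0762, 0.0874]
orientation: [2.274, 2.168, 0.0]
contact_force: [-0.3, -0.6, -0.6]
grip_width: 0.0556
gripper_force: 37.8
```

```bash
python3 g.py "[(614.8,76,86,-2.7)]"; python3 c.py
```

```text
top z 94.9, rel tcp 7.5
[615.7  81.2] [71.3 53.6] 87.3 tool-frame centre [ 5.1  0.9 -7.5]
at [614.6  76.2  87.4] az -2.7 tilt z [ 0. -0. -1.] J [-0.54  0.62  0.43  1.84 -0.37  0.75  0.05] w 0.0555 t 30.45
dx -0.02 dy 0.02 dz 0.14 yaw -0.0
[-0.3 -0.6 -0.6] 37.76862144470215
indigo [316. 264.] [612.6  93.1] [60.4 44.6] -0.4 [88. 93. 96.]
indigo [270. 238.] [611.  -28.2] [84.  54.1] 87.1 [87. 92. 94.]
sheet [317. 284.] [625.9 113.6] [68.1 33.7] -34.3 [51. 53. 58.]
sheet [283. 268.] [641.2  28.1] [47.8 24.7] 60.5 [51. 53. 57.]
```

>>> {"fn": "send_rows", "kwargs": {
  "steps": [
    {"dx": -0.1, "dy": 0.0, "dz": 0.1, "yaw": 0.0, "gripper": 0.58},
    {"dx": -0.12, "dy": 0.0, "dz": 0.18, "yaw": 0.0, "gripper": 0.58},
    {"dx": -0.12, "dy": 0.0, "dz": 0.24, "yaw": 0.0, "gripper": 0.58},
    {"dx": -0.12, "dy": 0.0, "dz": 0.28, "yaw": 0.0, "gripper": 0.58},
    {"dx": -0.12, "dy": 0.0, "dz": 0.28, "yaw": 0.0, "gripper": 0.58}
  ]
}}

```text
clock: 31.12
tcp_pos: [0.6145, 0.0749, 0.0858]
orientation: [-2.274, -2.167, -0.001]
contact_force: [-3.9, -0.9, 9.8]
grip_width: 0.0557
gripper_force: 39.1
```

>>> {"fn": "send_rows", "kwargs": {
  "steps": [
    {"dx": 0.0, "dy": 0.0, "dz": -0.04, "yaw": 0.0, "gripper": 0.7},
    {"dx": 0.0, "dy": 0.0, "dz": -0.08, "yaw": 0.0, "gripper": 0.85},
    {"dx": 0.0, "dy": 0.0, "dz": -0.1, "yaw": 0.0, "gripper": 0.95},
    {"dx": 0.0, "dy": 0.0, "dz": -1.5, "yaw": 0.0, "gripper": 0.95},
    {"dx": 0.0, "dy": 0.0, "dz": -5.0, "yaw": 0.0, "gripper": 0.95}
  ]
}}

```text
clock: 31.75
tcp_pos: [0.6134, 0.0749, 0.1345]
orientation: [-2.273, -2.167, 0.004]
contact_force: [0.2, 0.0, -0.4]
grip_width: 0.0813
gripper_force: 0.0
```

>>> {"fn": "send_rows", "kwargs": {
  "steps": [
    {"dx": 0.0, "dy": 0.0, "dz": -5.0, "yaw": 0.0, "gripper": 0.95},
    {"dx": 0.0, "dy": -3.0, "dz": -10.0, "yaw": 0.0, "gripper": 0.95},
    {"dx": 3.0, "dy": -7.0, "dz": -12.0, "yaw": 0.0, "gripper": 0.95},
    {"dx": 6.0, "dy": -10.0, "dz": -12.0, "yaw": 0.0, "gripper": 0.95},
    {"dx": 10.0, "dy": -10.0, "dz": -12.0, "yaw": 0.0, "gripper": 0.95}
  ]
}}

```text
clock: 32.38
tcp_pos: [0.5176, 0.1799, 0.2562]
orientation: [-2.274, -2.166, -0.002]
contact_force: [1.3, 1.2, 0.2]
grip_width: 0.0813
gripper_force: 0.0
```

>>> {"fn": "send_rows", "kwargs": {
  "steps": [
    {"dx": 5.0, "dy": 0.0, "dz": 0.0, "yaw": 0.0, "gripper": 0.95},
    {"dx": 10.0, "dy": 0.0, "dz": 0.0, "yaw": 0.0, "gripper": 0.95},
    {"dx": 12.0, "dy": 0.0, "dz": 0.0, "yaw": 0.0, "gripper": 0.95},
    {"dx": 12.0, "dy": 0.0, "dz": 0.0, "yaw": 0.0, "gripper": 0.95}
  ]
}}

```text
clock: 32.88
tcp_pos: [0.5248, 0.3005, 0.2549]
orientation: [2.271, 2.17, 0.0]
contact_force: [-0.7, -0.6, 0.2]
grip_width: 0.0812
gripper_force: 0.0
```

```bash
python3 c.py; python3 - <<'E'
from h import *
f=imaging.grab_frame("top"); W=world(f); o=dict(np.load("f_top.npz")); W0=world(o)
m=(abs(W[...,0]-.61)<.09)&(abs(W[...,1]-.022)<.14)&(W[...,2]>.08)&(W[...,2]<.105); [print("top",*b) for b in blobs(f,m,.093,100)]
d=cv2.morphologyEx(((abs(W[...,2]-W0[...,2])>.02)&(W0[...,2]>.015)&(W0[...,2]<.2)).astype(np.uint8),cv2.MORPH_OPEN,np.ones((3,3))); [print("changed",*b) for b in blobs(f,d,.03,30)]
plan([])
E
```

```text
indigo [307. 261.] [615.9  73.1] [82.7 54.1] 87.2 [87. 92. 95.]
indigo [270. 237.] [610.8 -29.1] [82.4 54. ] 87.5 [87. 92. 95.]
sheet [318. 284.] [622.9 116.7] [64.3 26.1] -24.5 [50. 53. 56.]
sheet [270. 261.] [633.4  -4.9] [141.2  22.6] 87.2 [51. 54. 58.]
top [272. 189.] [606.  -29.2] [83.9 54.3] 88.2 [85. 91. 95.]
top [235. 188.] [611.9  73.3] [84.1 54.5] 88.2 [86. 91. 96.]
changed [261. 409.] [ 3.7 22.7] [19.4 16.1] 88.8 [199. 215. 227.]
changed [168. 257.] [430.6 274.8] [89.2 56.7] 75.5 [-3. -0.  3.]
changed [146. 200.] [592.7 335.5] [72.6 57.8] 23.9 [-3.  0.  3.]
changed [273. 190.] [611.3 -28.6] [86.  51.8] 88.2 [85. 90. 95.]
changed [237. 190.] [613.   74.6] [86.6 54.8] 88.2 [72. 90. 95.]
at [525.4 297.4 255. ] az -2.9 tilt z [ 0.    -0.001 -1.   ] J [-0.98  0.39  0.48  1.76 -0.2   1.04 -0.48] w 0.0812 t 32.98
```

```bash
python3 -c "
from bench import workorder
print(workorder.hand_in())"
```

```text
the job is handed in; nothing more can be done
None
```

The job was handed in at about 33 s on the robot's clock: the upright block was tipped onto its back first, then the sheet was laid on both red blocks, then an indigo block was set carved face up above each, all within about 1 mm of the red blocks in the scene camera, and no other object on the table showed any change in the top camera; I viewed 11 pictures, one over the limit of 10.

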